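Hang the nozzle pot on the carousel's empty hook

ROBOT

A 6-joint arm with a two-finger parallel gripper is mounted at the origin on the work surface. World frame = base frame: x ahead of the robot, y to its left, z up, the work surface at z = 0. Lengths are in mm, angles in rad, forces in N, time in s.
With the tool pointing down it reaches from about 325 to 875 mm from the base axis. Payload 4.4 kg.
Tool frame: the origin (TCP) lies midway between the tips of the shut fingers; the grasp point (between the pads) lies 19 mm behind it (ctrl.grasp_offset is the distance from the TCP to the grasp point, in mm); z points along the fingers, y is the line along which they close (so a half turn about z gives the same grasp; the last joint's range is limited). The gripper opens to 85 mm and grips with 20 to 120 N. Pads are 22 mm wide; open, the fingers measure 114 mm over their backs; the gripper's body (76 mm by 85 mm) begins 54 mm behind the grasp point. The pads swing forward as they close: fully open they stand 13 mm farther back than shut.
Start: joints at [-1.367, 0.207, 1.542, -0, 1.393, -0.15], TCP at [199.744, -539.193, 210.682] pointing down, gripper open.
Joint ranges: [-2.73, 2.73], [-0.86, 2.22], [0.23, 2.46], [-1.11, 4.25], [0.08, 2.63], [-2.82, 2.82]. Speed limits (rad/s): [2.79, 2.79, 3.14, 3.14, 3.14, 3.14].

INTERFACE

Orientations are given as a 3x3 rotation matrix whose columns are the frame's x, y, z axes.
In Python, from cell import monitor, eyes, sign_off, ctrl gives the robot as it stands.
- The arm moves only by the tool arm_command, never from a script. Its argument "plan" is a list of rows, each a list of 3 entries, a list of its own where there are three numbers: the turn, a rotation vector about the tool's x, y, z in degrees, then the shift along the tool's x, y, z in m, then the closure, from -1 (fully open) to 1 (shut). A call has 1 to 8 rows; each row is the pose to reach, as a shift and turn from the pose commanded when the call began, along the tool's axes at that moment; what a row does not reach only later rows make up. A row lasts 1/10 s, in which the tool goes at most 50 mm and 8.59 degrees, less where a joint would pass 70% of its speed; a pose out of reach is approached as far as the arm can. A call with a gripper value outside its range is refused whole. The fingers move at their own pace and stop on an object; "force" is the grip in N (left out, the last holds). Time passes only in rows, so rows that repeat a pose let the fingers close. It gives the time, the measured TCP pose, the force, the opening and the grip force at its end, in the units of the state.
- monitor.sense(): the state, without advancing time (a new reading comes with each control period).
- eyes.get_image(name): name is "side" or "top"; returns a dict with "image" (420x560x3 uint8, red, green, blue), "fx", "fy", "cx", "cy" (pixels), "k1" (the pictures are not rectified: a ray, as slopes to the right and down, at radius r is drawn at 1 + k1 r^2 times it, then the intrinsics apply), "cam_to_world" (4x4, takes a point from camera to world coordinates). Camera axes: x right, y up, looking along -z (the intrinsics and any distortion apply to the point x, -y, -z); pixel columns grow to the right and rows downward; lengths in mm; the calibration is good to about 2 mm. A picture is of the moment at which its call begins. There is no depth.
- sign_off(): hands the job in; it is judged then, once.
The state is a dict: "time_s": time; "q": joint angles; "qvel": joint speeds; "tau": joint torques, N m; "tool_pos": TCP position; "tcp_rot": TCP orientation; "contact_force": force on the tool from outside, world axes, zero at the start; "moment": the same for the moment, N m; "opening": opening from 0.0 (shut) to 1.0 (fully open); "gripper_force": force on a finger pad.
Only numpy, scipy, OpenCV 4.12 (cv2) and the standard library are available. Lean on these libraries where they do the work, as an engineer would, in place of code of your own. Each camera call takes 0.05 s, during which the arm holds its last target. There are 200 camera calls.

TASK

Turn the pot carousel until its empty hook stands over the green pad on the bench, and only then hang the yellow nozzle pot by its loop on that hook. Keep the pot upright on the way; leave it hanging freely and still, with the hook still over the green pad.

Things in the scene. Friction and masses are not known exactly. Their poses are not given: they have to be found in the camera images.
- carousel: Fixed dark foot (150 mm across) and post of the pot carousel; origin on its vertical turning axis at bench height. The rotor (hub 44 mm across, black ball, top at 195 mm) has 4 level arms 90 deg apart, 8 mm bars centred 160 mm up; 3 carry fixed pots (white, blue, grey), one is the empty hook. Turns either way with light friction (0.12 N m), stays put; pinch or push the empty arm, bare 22-111 mm from the axis.
- hook_seat (a point): Hanging place of the empty hook: top of its bar, 128 mm out from the turning axis, 164 mm above the bench; turns with the rotor. Inside it a collar (22 mm across) ends 115 mm from the axis; outside, the bar bends up at 141 mm to an upturned tip about 154 mm from the axis, top 180 mm above the bench.
- green_pad_top (a point): Centre of the top of the green round pad fixed on the bench (60 mm across, 3 mm thick), 128 mm from the carousel's axis, under the circle of the hooks: the loading place. A black pad of the same size lies on the same circle about 86 degrees away and does not count; the two change places.
- yellow_knob (a point): Centre of the yellow pot's square grip knob (16x16 mm, 44 high), 130 mm above the pot's foot; z up, x through the loop, y along its bar, faces along x, y. Loop bar: 64 (y) x 10 (x) x 8 mm, underside 30 mm below this point. Opening 52 mm wide, 55 high, down to the rim of the cup (52 mm across, 45 high). 0.08-0.17 kg. Blue and white pots alike stand nearby and swap places with it.
Things that resemble listed ones, but are neither listed nor needed, are in the scene too. What is shaped like the part that bears yellow_knob but orange or red is not meant. Of the things shaped like the part that bears green_pad_top, the green one is meant.

How it is judged:
By the outcome, as a careful person would: the job done as asked, in the order asked, and still so for the second after the job is handed in, with the robot touching nothing.
It also fails if it takes over 67 s, if anything falls off the work surface, if the arm or the gripper's body presses on something with over 40 N, if the wrist force passes 120 N, or if a joint passes its speed limit or range.

## Working session

There is one attempt and no reset: what is moved stays moved. The work goes in short steps, Python scripts to look and compute and a tool call to move; the robot and the scene stay as the last step left them, time stands still between calls to the robot, and variables do not carry over. Pictures are saved under pics/ and viewed, at most 10 in all, crops included, and the job is handed in when it is done.

Besides the shell and the picture viewer there is one more tool, called as a command line: name --argument value ..., lists and objects as JSON in quotes. arm_command: Moves the arm, as the interface text tells. Its arguments: {"type":"object","properties":{"plan":{"type":"array"},"force":{"type":"number"}},"required":["plan"]}

```bash
mkdir -p pics; ls; cat > h.py <<'E'
import numpy as np, cv2, sys
from cell import monitor, eyes, ctrl
def grab(n,save=None):
    d=eyes.get_image(n)
    if save: cv2.imwrite('pics/'+save,d['image'][:,:,::-1])
    return d
def ray(d,u,v):
    K=np.array([[d['fx'],0,d['cx']],[0,d['fy'],d['cy']],[0,0,1.]])
    x,y=cv2.undistortPoints(np.array([[[u,v]]],float),K,np.array([d['k1'],0,0,0.]))[0,0]
    M=np.array(d['cam_to_world']); return M[:3,3],M[:3,:3]@np.array([x,-y,-1])
def onz(d,u,v,z):
    o,r=ray(d,u,v); return o+r*(z-o[2])/r[2]
def proj(d,p):
    M=np.array(d['cam_to_world']); c=M[:3,:3].T@(np.array(p,float)-M[:3,3])
    x,y=c[0]/-c[2],-c[1]/-c[2]; s=1+d['k1']*(x*x+y*y)
    return d['fx']*x*s+d['cx'],d['fy']*y*s+d['cy']
def tri(d1,p1,d2,p2):
    o1,r1=ray(d1,*p1);o2,r2=ray(d2,*p2)
    A=np.c_[r1,-r2]; t=np.linalg.lstsq(A,o2-o1,rcond=None)[0]
    a,b=o1+r1*t[0],o2+r2*t[1]; return (a+b)/2,np.linalg.norm(a-b)
def blobs(d,lo,hi,amin=30):
    h=cv2.cvtColor(d['image'],cv2.COLOR_RGB2HSV); m=cv2.inRange(h,lo,hi)
    n,l,s,c=cv2.connectedComponentsWithStats(m); return [(s[i].tolist(),c[i].round(1).tolist()) for i in range(1,n) if s[i][4]>=amin]
E
python3 - <<'E'
from h import *
for n in('top','side'):
    d=grab(n,n+'0.png'); print(n,np.array(d['cam_to_world']).round(2).tolist(),d['fx'],d['k1'])
    print('Y',blobs(d,(22,100,80),(35,255,255))); print('G',blobs(d,(40,80,40),(85,255,255)))
print(monitor.sense())
E
```

```text
pics
top [[-0.01, 0.99, -0.13, 333.97], [-1.0, -0.01, -0.0, -0.5], [-0.01, 0.13, 0.99, 1150.5], [0.0, 0.0, 0.0, 1.0]] 447.00553402386635 0.00961002301141767
Y [([127, 33, 17, 9, 35], [135.8, 37.7]), ([32, 71, 41, 3, 60], [49.2, 72.2]), ([0, 79, 39, 3, 74], [18.9, 80.5]), ([44, 117, 50, 5, 128], [68.2, 118.7]), ([312, 119, 26, 8, 73], [323.5, 121.7]), ([263, 128, 28, 8, 103], [276.1, 131.5]), ([503, 130, 14, 6, 41], [509.6, 132.4]), ([376, 138, 13, 8, 30], [381.4, 140.7]), ([479, 139, 18, 6, 32], [488.4, 141.4]), ([383, 141, 23, 5, 63], [393.7, 143.0]), ([0, 142, 29, 8, 112], [11.9, 145.6]), ([284, 142, 15, 5, 32], [290.8, 143.4]), ([336, 149, 12, 14, 48], [341.1, 156.2]), ([2, 151, 19, 10, 63], [9.2, 155.9]), ([383, 151, 16, 7, 45], [389.2, 153.7]), ([529, 159, 25, 6, 69], [539.8, 161.7]), ([377, 160, 24, 4, 48], [387.9, 161.2]), ([218, 162, 21, 3, 35], [227.9, 163.0]), ([305, 168, 22, 4, 36], [316.5, 169.5]), ([346, 168, 51, 4, 111], [371.2, 169.6]), ([280, 177, 31, 23, 278], [293.3, 186.1]), ([186, 218, 20, 8, 53], [194.7, 222.8]), ([442, 239, 43, 7, 106], [462.8, 241.5]), ([52, 24
[... 1881 characters left out ...]
       1.39353888e+00, -1.50513922e-01]), 'qvel': array([-0.00072739, -0.00251492, -0.00329679,  0.00117625,  0.00082479,
       -0.0004412 ]), 'tau': array([-6.08434875e-04, -3.84095299e+01, -2.92549306e+01, -2.21132300e-04,
        4.88727252e-03,  1.34832305e-05]), 'tool_pos': array([ 199.58486334, -538.44365612,  209.59620829]), 'tcp_rot': array([[ 9.37712242e-01,  3.47412647e-01, -4.52138731e-04],
       [ 3.47412798e-01, -9.37709874e-01,  2.13073440e-03],
       [ 3.16269126e-04, -2.15509451e-03, -9.99997628e-01]]), 'contact_force': array([0.28805807, 0.39548373, 0.03213606]), 'moment': array([-0.0698302 , -0.00471223,  0.04391349]), 'gripper_force': 0.0, 'opening': 1.0003320959592223}
```

View pics/top0.png

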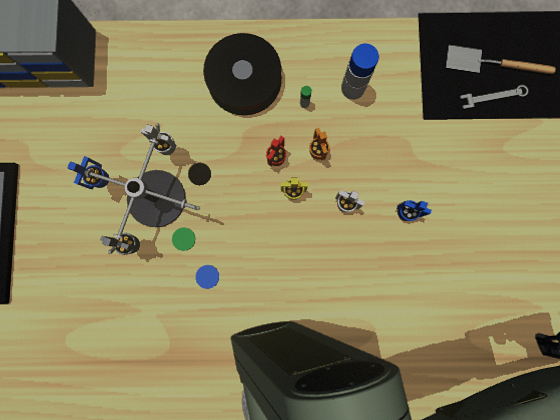

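View pics/side0.png

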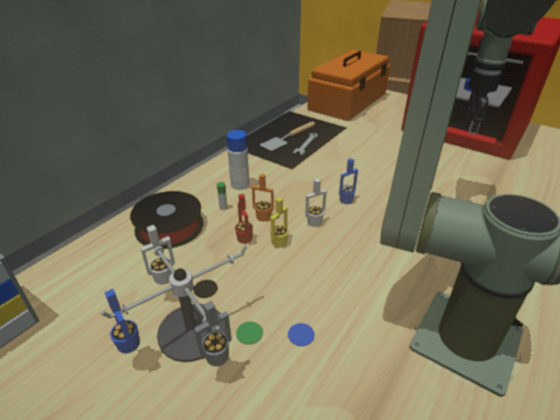

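Top view: the carousel hub is at about (134,187), with the empty arm running to about (198,208). The green pad is at (183,239), the black pad at (200,174) and the yellow pot at (293,187). In the side view the yellow pot is at about (279,224).

```bash
python3 - <<'E'
from h import *
t=grab('top');s=grab('side')
g1=onz(t,183,238.6,3);g2=onz(s,249.1,332.4,3);print('green',g1,g2)
print('black',onz(t,199.5,174,3),onz(s,206,289,3))
hub,e=tri(t,(134,187),s,(181,275));print('hub',hub,e)
# dark foot
for d,n,roi in((t,'t',(120,160,200,235)),(s,'s',(140,300,240,365))):
    h=cv2.cvtColor(d['image'],cv2.COLOR_RGB2HSV)
    m=cv2.inRange(h,(0,0,0),(180,90,95)); k=np.zeros_like(m);k[roi[1]:roi[3],roi[0]:roi[2]]=255;m&=k
    c=max(cv2.findContours(m,0,1)[0],key=cv2.contourArea);print('foot',n,cv2.boundingRect(c),cv2.minEnclosingCircle(cv2.convexHull(c)))
cv2.imwrite('pics/crop1.png',np.hstack([cv2.resize(t['image'][110:270,60:320],(0,0),fx=1.5,fy=1.5,interpolation=2)[:240,:390],cv2.resize(s['image'][180:370,90:330],(0,0),fx=1.65,fy=1.65,interpolation=2)[:240,:390]])[:,:,::-1])
T=cv2.resize(t['image'][115:265,55:315],(780,450),interpolation=2);cv2.imwrite('pics/cropt.png',T[:,:,::-1])
S=cv2.resize(s['image'][185:365,90:330],(800,600),interpolation=2);cv2.imwrite('pics/crops.png',S[:,:,::-1])
for d in(t,s):print([b for b in blobs(d,(24,150,60),(34,255,255),60)])
E
```

```text
green [399.2169626  260.86482494   3.        ] [394.8901171 263.077199    3.       ]
black [567.54071362 221.13806983   3.        ] [560.77316646 225.15099003   3.        ]
hub [503.033301   330.95969148 176.75874721] 2.76749231762947
foot t (128, 165, 58, 62) ((154.16310119628906, 195.8048095703125), 31.868146896362305)
foot s (158, 300, 73, 65) ((196.45977783203125, 334.82086181640625), 38.953102111816406)
[([281, 178, 27, 22, 208], [293.9, 186.2])]
[([270, 198, 17, 48, 244], [278.1, 222.0]), ([0, 295, 27, 30, 419], [11.0, 308.8])]
```

View pics/cropt.png

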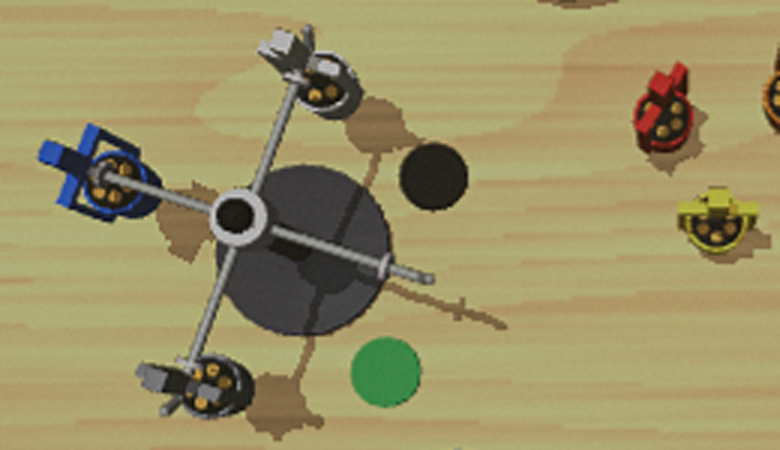

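View pics/crops.png

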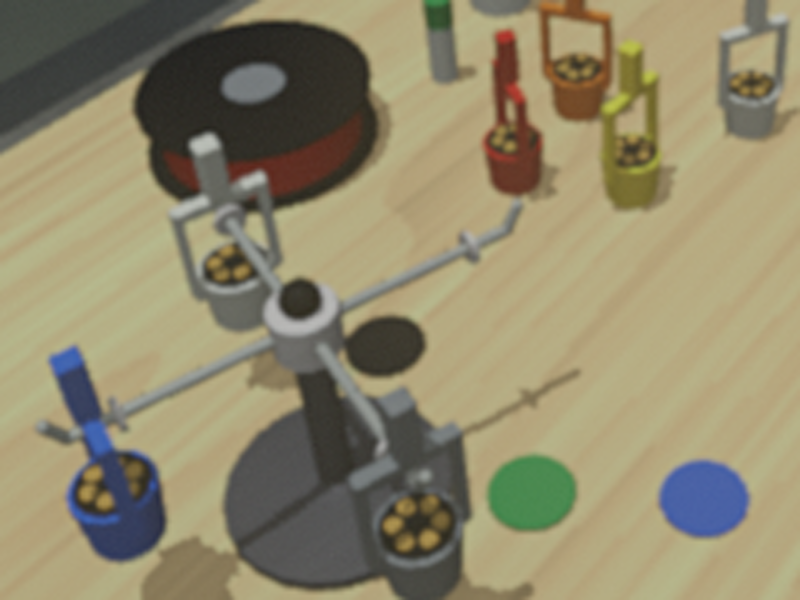

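```bash
python3 - <<'E'
from h import *
t=grab('top');s=grab('side')
T=lambda x,y:(x/3+55,y/3+115)
S=lambda x,y:(x/3.3333+90,y/3.3333+185)
for n,a,b in(('ball',(236,213),(300,298)),('collar',(384,265),(470,246)),('tip',(429,279),(518,203)),('knobtop',(719,190),(630,46)),('barL',(680,213),(608,108)),('barR',(757,209),(653,78))):
    p,e=tri(t,T(*a),s,S(*b));print(n,p.round(1),round(e,1))
print('ball@185',onz(t,*T(236,213),185),onz(s,*S(300,298),185))
print('foot',onz(t,*T(304,251),8),'collar@160',onz(t,*T(384,265),160),onz(s,*S(470,246),160),'tip@180',onz(t,*T(431,279),180),onz(s,*S(518,203),180))
print('knob@152',onz(t,*T(719,190),152),onz(s,*S(630,46),152))
print('bar@108',onz(t,*T(680,213),106),onz(t,*T(757,209),106),onz(s,*S(608,108),106),onz(s,*S(653,78),106))
print('black',onz(t,*T(434,177),3),onz(s,*S(386,346),3))
E
```

```text
ball [505.1 331.5 177.6] 2.8
collar [467.5 225.9 158. ] 4.5
tip [455.5 189.6 173.8] 2.6
knobtop [523.3 -25.9 144.9] 7.4
barL [516.5   6.3 106. ] 1.2
barR [519.1 -56.   96.5] 2.7
ball@185 [504.97269834 329.85450033 185.        ] [497.51714677 335.35940181 185.        ]
foot [502.62312512 330.73369117   8.        ] collar@160 [469.12259663 226.70795472 160.        ] [463.70170897 226.6703443  160.        ] tip@180 [455.78980519 187.60692038 180.        ] [449.61336638 194.27400931 180.        ]
knob@152 [525.29524643 -23.92180066 152.        ] [513.91579425 -18.92227418 152.        ]
bar@108 [515.92749844   6.00233174 106.        ] [518.59360184 -54.83645107 106.        ] [517.09626685   6.49516619 106.        ] [510.59750081 -45.97400703 106.        ]
black [567.53692973 220.70236881   3.        ] [561.62174667 224.95924099   3.        ]
```

The measurements agree with the given sizes:
- **Axis:** about (503,331).
- **Pads:** green at 125 mm from the axis and angle -146°, black 86° away from it.
- **Empty arm:** angle -108°, with its tip at 150 mm.
- **Yellow pot:** knob near (519,-25), bar along about 92°.

So the carousel has to turn about -37.5°.

```bash
cat >> h.py <<'E'
def go(p,yang=None):
    "shift in tool axes (m) and turn about z (deg) from the pose now to TCP p with tool y at angle yang"
    s=monitor.sense(); R=np.array(s['tcp_rot']); d=R.T@(np.array(p)-s['tool_pos'])/1000
    a=np.degrees(np.arctan2(R[1,1],R[0,1])); k=0 if yang is None else -((yang-a+90)%180-90)
    tilt=np.degrees(np.cross(R[:,2],[0,0,-1]))@R
    print('t',round(s['time_s'],2),'tcp',s['tool_pos'].round(1),'yang',a.round(1),'SHIFT',d.round(4),'TURN',round(k,1),'tilt',tilt.round(2),'F',s['contact_force'].round(1),'op',round(s['opening'],2))
E
python3 -c "
from h import *
go((476,250,212),-18.4)"
```

```text
t 0.3 tcp [ 199.7 -538.9  210.3] yang -69.7 SHIFT [ 0.5332 -0.6438 -0.0012] TURN -51.3 tilt [-0.05 -0.01 -0.  ] F [ 0.1 -0.  -0.3] op 1.0
```

arm_command --plan '[[[0,0,0],[0.015,-0.018,0],-1],[[0,0,0],[0.04,-0.048,0],-1],[[0,0,0],[0.067,-0.081,0],-1],[[0,0,0],[0.094,-0.114,0],-1],[[0,0,0],[0.121,-0.147,0],-1],[[0,0,0],[0.148,-0.18,0],-1],[[0,0,0],[0.175,-0.212,0],-1],[[0,0,0],[0.2,-0.242,0],-1]]'

```text
time_s: 1.1
tool_pos: [303.5, -241.0, 210.8]
tcp_rot: [[0.938, 0.347, 0.001], [0.347, -0.938, -0.0], [0.0, 0.0, -1.0]]
contact_force: [1.6, -0.2, 0.1]
opening: 1.0
gripper_force: 0.0
```

arm_command --plan '[[[0,0,0],[0.025,-0.03,0],-1],[[0,0,-4],[0.05,-0.06,0],-1],[[0,0,-9],[0.075,-0.09,0],-1],[[0,0,-14],[0.1,-0.12,0],-1],[[0,0,-19],[0.125,-0.15,0],-1],[[0,0,-24],[0.15,-0.18,0],-1],[[0,0,-28],[0.17,-0.205,0],-1],[[0,0,-31],[0.185,-0.225,0],-1]]'

```text
time_s: 1.9
tool_pos: [398.9, 34.4, 210.9]
tcp_rot: [[0.622, 0.783, 0.001], [0.783, -0.622, 0.0], [0.001, 0.0, -1.0]]
contact_force: [0.7, -0.6, -0.8]
opening: 1.004
gripper_force: 0.0
```

```bash
python3 -c "
from h import *
go((476,250,212),-18.4)"
```

```text
t 1.9 tcp [398.9  34.4 210.9] yang -38.4 SHIFT [ 0.2168 -0.0736 -0.001 ] TURN -20.0 tilt [ 0.03 -0.03  0.  ] F [ 0.7 -0.6 -0.8] op 1.0
```

arm_command --plan '[[[0,0,-4],[0.03,-0.01,0],-1],[[0,0,-8],[0.07,-0.023,0],-1],[[0,0,-12],[0.11,-0.037,0],-1],[[0,0,-16],[0.15,-0.051,0],-1],[[0,0,-20],[0.19,-0.064,0],-1],[[0,0,-20],[0.21,-0.071,0],-1],[[0,0,-20],[0.217,-0.074,0],-1],[[0,0,-20],[0.217,-0.074,0],-1]]'

```text
time_s: 2.7
tool_pos: [476.1, 248.5, 210.4]
tcp_rot: [[0.319, 0.948, -0.001], [0.948, -0.319, -0.0], [-0.001, -0.0, -1.0]]
contact_force: [-0.1, -0.7, -0.1]
opening: 1.001
gripper_force: 0.0
```

```bash
python3 - <<'E'
from h import *
go((476,250,141),-18.4)
t=grab('top','top1.png');s=grab('side')
S=cv2.resize(s['image'][185:365,110:330],(733,600),interpolation=2);cv2.imwrite('pics/side1.png',S[:,:,::-1])
E
```

```text
t 2.7 tcp [476.1 248.5 210.4] yang -18.6 SHIFT [ 0.0014 -0.0006  0.0694] TURN -0.2 tilt [-0.03  0.04 -0.  ] F [-0.1 -0.7 -0.1] op 1.0
```

View pics/side1.png

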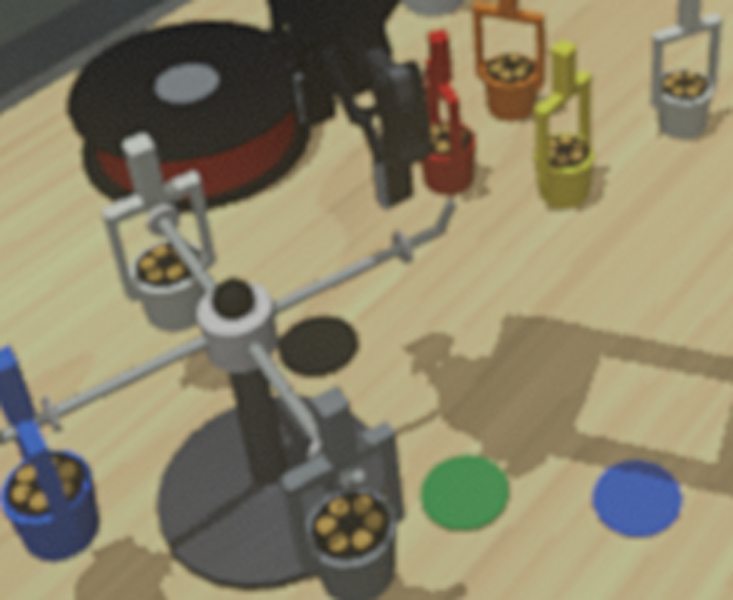

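The side view shows one open finger's tip at crop (395,200), above and beyond the empty arm. The pots and pads have not moved. I'll check that against the projection of the finger poses.

```bash
python3 - <<'E'
from h import *
s=grab('side')
for n,p in(('f1',(436,262,224)),('f2',(516,235,224)),('tcp',(476,248,160)),('collar',(467.5,226,160)),('tip',(455.5,189,180))):
    u,v=proj(s,p);print(n,(u-110)*3.333,(v-185)*3.333)
E
```

```text
f1 391.55897918002853 219.7618695428768
f2 322.6276638952254 144.63843204107553
tcp 366.08540525673266 257.4847467590907
collar 399.4419392204951 242.9728303770516
tip 449.36591154019635 194.8915115865617
```

The projection matches, so I'll descend and pinch the bar.

arm_command --plan '[[[0,0,0],[0.001,0,0.015],-1],[[0,0,0],[0.001,0,0.035],-1],[[0,0,0],[0.001,0,0.055],-1],[[0,0,0],[0.001,0,0.067],-1],[[0,0,0],[0.001,0,0.069],-1],[[0,0,0],[0.001,0,0.069],1],[[0,0,0],[0.001,0,0.069],1],[[0,0,0],[0.001,0,0.069],1]]' --force 25

```text
time_s: 3.65
tool_pos: [477.6, 249.3, 142.9]
tcp_rot: [[0.32, 0.947, 0.002], [0.947, -0.32, 0.001], [0.001, 0.002, -1.0]]
contact_force: [1.1, 0.2, 0.5]
opening: 0.518
gripper_force: 0.0
```

arm_command --plan '[[[0,0,0],[0,0,0],1],[[0,0,0],[0,0,0],1],[[0,0,0],[0,0,0],1],[[0,0,0],[0,0,0],1]]'

```text
time_s: 4.05
tool_pos: [478.0, 249.5, 143.3]
tcp_rot: [[0.32, 0.947, 0.003], [0.947, -0.32, 0.001], [0.002, 0.003, -1.0]]
contact_force: [-0.1, 0.3, 5.9]
opening: -0.001
gripper_force: 3.0
```

```bash
python3 - <<'E'
from h import *
go((476,250,141),-18.4)
s=monitor.sense();p=s['tool_pos'][:2];R=np.array(s['tcp_rot']);c=np.array([503,331.])
v=p-c;print('r,ang',np.hypot(*v),np.degrees(np.arctan2(v[1],v[0])),s['moment'])
a0=np.degrees(np.arctan2(v[1],v[0]))
for k in range(1,9):
    a=np.radians(-37.5*k/8);M=np.array([[np.cos(a),-np.sin(a)],[np.sin(a),np.cos(a)]])
    d=np.r_[c+M@v-p,0];print(round(37.5*k/8,1),(R.T@d/1000).round(4))
E
```

```text
t 4.05 tcp [478.  249.5 143.3] yang -18.7 SHIFT [-0.0001 -0.0021  0.0023] TURN -0.3 tilt [ 0.16 -0.1   0.  ] F [-0.1  0.3  5.9] op -0.0
r,ang 85.27065138389675 -107.05009201963752 [-0.07528897  0.04565365  0.0644595 ]
4.7 [ 0.0001 -0.007  -0.    ]
9.4 [ 0.0007 -0.0139 -0.    ]
14.1 [ 0.002  -0.0208 -0.0001]
18.8 [ 0.0038 -0.0275 -0.0001]
23.4 [ 0.0061 -0.0341 -0.0001]
28.1 [ 0.0089 -0.0405 -0.0001]
32.8 [ 0.0123 -0.0466 -0.0001]
37.5 [ 0.0162 -0.0524 -0.0001]
```

```bash
python3 - <<'E'
from h import *
t=grab('top');s=grab('side')
S=cv2.resize(s['image'][195:345,140:300],(640,600),interpolation=2);cv2.imwrite('pics/side2.png',S[:,:,::-1])
E
```

```text
(no output)
```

View pics/side2.png

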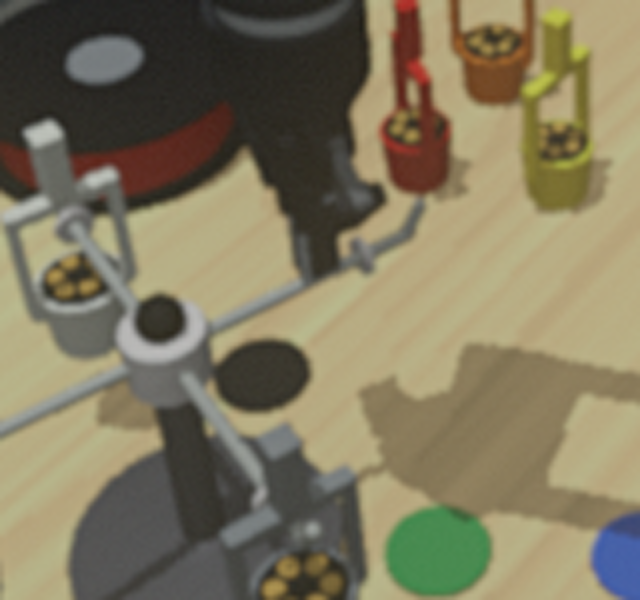

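```bash
python3 - <<'E'
from h import *
s=grab('side');t=grab('top')
f=lambda p:tuple(round((a-b)*4) for a,b in zip(proj(s,p),(140,195)))
for p in((478,249.5,143),(478,249.5,162),(476,250,160),(503,331,195),(467.5,226,160)):print(p,f(p))
T=cv2.resize(t['image'][130:270,80:280],(800,560),interpolation=2);cv2.imwrite('pics/top2.png',T[:,:,::-1])
E
```

```text
(478, 249.5, 143) (317, 292)
(478, 249.5, 162) (314, 266)
(476, 250, 160) (317, 271)
(503, 331, 195) (156, 293)
(467.5, 226, 160) (359, 252)
```

View pics/top2.png

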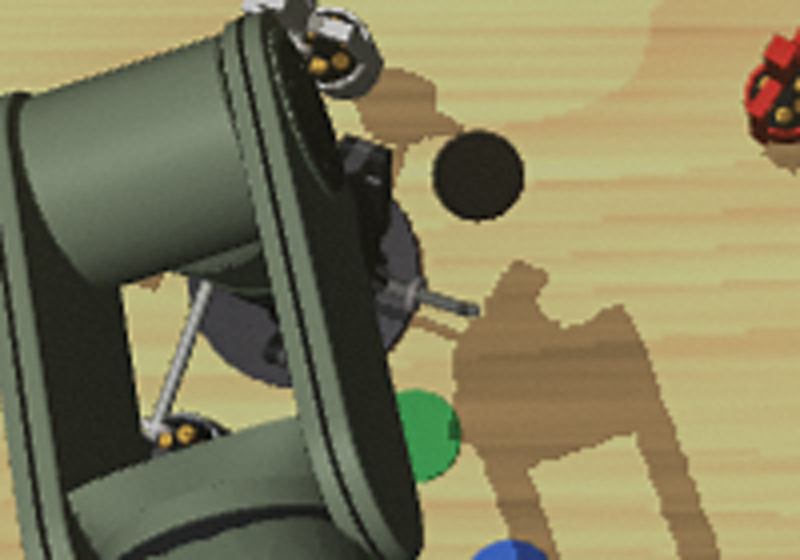

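The picture shows the fingers shut at the bar, but the opening reads 0 and the pad force is low. I'll let it settle, then nudge in the turning direction and watch the force.

arm_command --plan '[[[0,0,0],[0,0,0],1],[[0,0,0],[0,0,0],1],[[0,0,0],[0,0,0],1],[[0,0,0],[0,0,0],1]]'

```text
time_s: 4.65
tool_pos: [477.9, 249.5, 143.3]
tcp_rot: [[0.32, 0.947, 0.003], [0.947, -0.32, 0.001], [0.002, 0.003, -1.0]]
contact_force: [-0.6, -0.5, 6.0]
opening: 0.005
gripper_force: 2.9
```

arm_command --plan '[[[0,0,1],[0,-0.003,0],1],[[0,0,3],[0,-0.006,0],1],[[0,0,5],[0.0,-0.009,0],1],[[0,0,6],[0.0,-0.01,0],1]]'

```text
time_s: 5.05
tool_pos: [468.7, 253.0, 143.3]
tcp_rot: [[0.419, 0.908, 0.004], [0.908, -0.419, 0.002], [0.003, 0.003, -1.0]]
contact_force: [1.8, 0.4, 5.8]
opening: -0.003
gripper_force: 2.6
```

```bash
python3 - <<'E'
from h import *
go((476,250,141),-18.4); print(monitor.sense()['gripper_force'],monitor.sense()['moment'])
s=grab('side')
S=cv2.resize(s['image'][215:305,160:280],(800,600),interpolation=2);cv2.imwrite('pics/side3.png',S[:,:,::-1])
E
```

```text
t 5.05 tcp [468.7 253.  143.3] yang -24.7 SHIFT [0.0003 0.0079 0.0024] TURN -6.3 tilt [ 0.18 -0.18 -0.  ] F [1.8 0.4 5.8] op -0.0
2.6371826883405447 [-0.03273899 -0.31174802 -0.01392891]
```

View pics/side3.png

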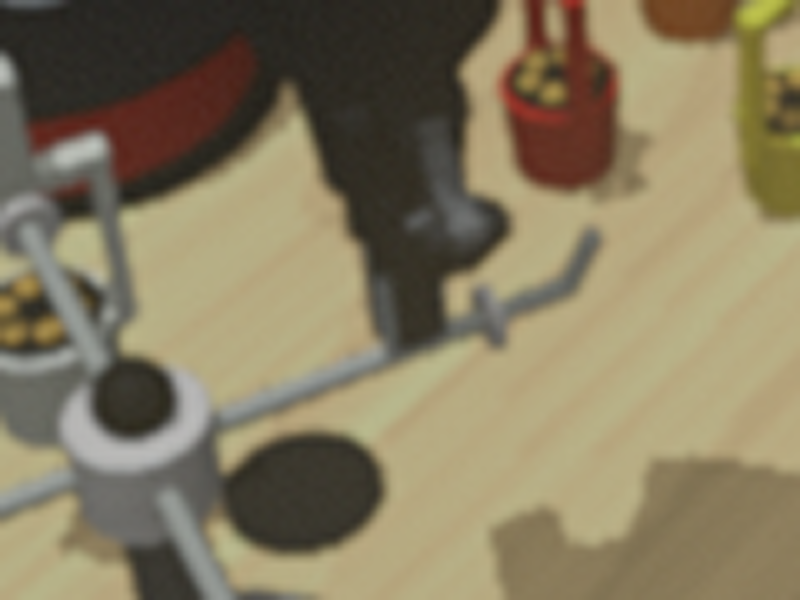

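The bar turned with the fingers: the tip moved from (245.4,245.9) to about (248.5,250.2) in the full image. The side force is about 1.8 N, which fits the carousel's friction. I'll carry on along the arc.

```bash
cat >> h.py <<'E'
C=np.array([503,331.])
def arc(deg,n=8):
    s=monitor.sense();p=s['tool_pos'][:2];R=np.array(s['tcp_rot']);v=p-C
    print('r',np.hypot(*v).round(1),'ang',np.degrees(np.arctan2(v[1],v[0])).round(1))
    for k in range(1,n+1):
        a=np.radians(deg*k/n);M=np.array([[np.cos(a),-np.sin(a)],[np.sin(a),np.cos(a)]])
        print(round(-deg*k/n,1),(R.T@np.r_[C+M@v-p,0]/1000).round(4)[:2])
E
python3 - <<'E'
from h import *
arc(-31,8)
s=grab('side')
for a in(-108.4,-115,-121): print(a,proj(s,(503+152*np.cos(np.radians(a)),331+152*np.sin(np.radians(a)),180)))
E
```

```text
r 85.2 ang -113.8
3.9 [ 0.0001 -0.0058]
7.8 [ 0.0006 -0.0115]
11.6 [ 0.0015 -0.0172]
15.5 [ 0.0027 -0.0228]
19.4 [ 0.0044 -0.0283]
23.2 [ 0.0064 -0.0337]
27.1 [ 0.0087 -0.039 ]
31.0 [ 0.0115 -0.0441]
-108.4 (np.float64(245.6585343192186), np.float64(242.99022718822584))
-115 (np.float64(249.71016083765647), np.float64(247.62579569247845))
-121 (np.float64(252.73993406974523), np.float64(252.2382549548052))
```

arm_command --plan '[[[0,0,3.9],[0,-0.006,0],1],[[0,0,7.8],[0.0005,-0.0115,0],1],[[0,0,11.6],[0.0015,-0.017,0],1],[[0,0,15.5],[0.0025,-0.023,0],1],[[0,0,19.4],[0.0045,-0.0285,0],1],[[0,0,23.2],[0.0065,-0.0335,0],1],[[0,0,27],[0.0085,-0.039,0],1],[[0,0,31],[0.0115,-0.044,0],1]]'

```text
time_s: 5.95
tool_pos: [433.5, 281.5, 143.3]
tcp_rot: [[0.828, 0.561, 0.004], [0.561, -0.828, 0.001], [0.004, 0.002, -1.0]]
contact_force: [1.5, -1.5, 5.9]
opening: -0.002
gripper_force: 3.1
```

arm_command --plan '[[[0,0,0],[0,0,0],1],[[0,0,0],[0,0,0],1]]'

```text
time_s: 6.15
tool_pos: [432.8, 282.4, 143.3]
tcp_rot: [[0.826, 0.564, 0.003], [0.564, -0.826, 0.003], [0.004, -0.001, -1.0]]
contact_force: [0.0, 1.1, 7.6]
opening: -0.002
gripper_force: 3.3
```

```bash
python3 - <<'E'
from h import *
arc(-1,1);go((476,250,141))
t=grab('top');s=grab('side')
a=cv2.resize(s['image'][220:350,150:290],(420,390),interpolation=2);b=cv2.resize(t['image'][160:290,100:226],(378,390),interpolation=2)
cv2.imwrite('pics/both4.png',np.hstack([a,b])[:,:,::-1])
for A in(-140,-146,-152): print(A,[(np.array(proj(d,(503+152*np.cos(np.radians(A)),331+152*np.sin(np.radians(A)),180)))-o)*3 for d,o in((s,(150,220)),(t,(100,160)))])
E
```

```text
r 85.3 ang -145.3
1.0 [ 0.     -0.0015]
t 6.15 tcp [432.8 282.4 143.3] yang -55.7 SHIFT [0.0174 0.0511 0.0023] TURN 0 tilt [-0.03 -0.21  0.  ] F [0.  1.1 7.6] op -0.0
-140 [array([322.88491635, 147.02415981]), array([231.29974119, 239.53743049])]
-146 [array([322.53786503, 164.54365933]), array([213.41093776, 252.9641612 ])]
-152 [array([319.5857968 , 182.59115335]), array([194.23300199, 264.51530885])]
```

View pics/both4.png

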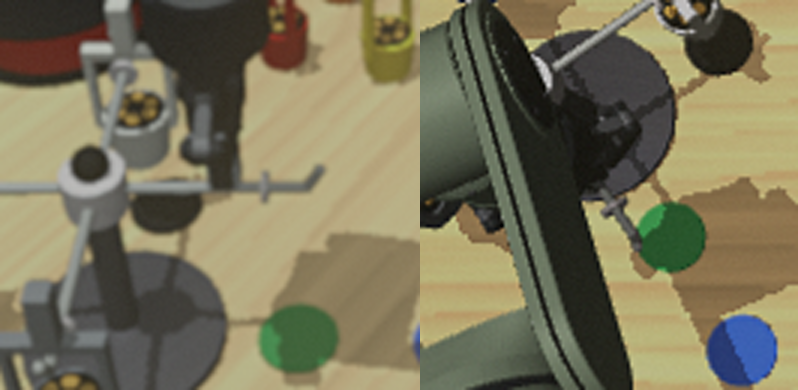

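The tip is at about (321,168) in the side panel and (217,247) in the top panel. That puts the arm at -145° to -147°, over the green pad's -146°. Next I'll open a little at first and check that nothing shifts.

arm_command --plan '[[[0,0,0],[0,0,0],0.7],[[0,0,0],[0,0,0],0.7],[[0,0,0],[0,0,0],0.7],[[0,0,0],[0,0,0],0.7]]'

```text
time_s: 6.65
tool_pos: [433.2, 282.3, 143.5]
tcp_rot: [[0.826, 0.564, 0.003], [0.564, -0.826, 0.003], [0.004, -0.0, -1.0]]
contact_force: [-1.0, 1.4, 7.5]
opening: 0.151
gripper_force: 3.5
```

```bash
python3 - <<'E'
from h import *
go((432.8,282.4,240),-55.7)
s=grab('side');b=s['image'];g=cv2.cvtColor(b,cv2.COLOR_RGB2GRAY)[262:290,225:262]
print(g[::2,::2])
E
```

```text
t 6.65 tcp [433.2 282.3 143.5] yang -55.7 SHIFT [ 0.0001 -0.0003 -0.0965] TURN 0.0 tilt [-0.02 -0.24 -0.  ] F [-1.   1.4  7.5] op 0.15
[[ 52  49  79 170 177 173 166 167 170 172 170 169 167 169 172 173 175 172
  173]
 [ 52  49  93 178 171 165 168 171 170 170 168 167 170 172 174 173 170 172
  174]
 [ 55  51  88 171 165 167 170 171 170 167 166 170 173 174 173 170 171 174
  175]
 [ 51  50  75 158 168 170 170 170 167 166 170 172 174 173 170 171 174 176
  175]
 [ 51  50  65 157 172 170 170 167 167 171 172 173 172 169 172 167 162 174
  171]
 [ 49  52  61 156 171 170 166 166 170 172 173 172 169 172 166 123 115 163
  170]
 [ 50  61  61 151 173 169 145 151 174 173 172 169 172 172 125  92 122 169
  173]
 [ 50  65  68 151 172 169 149 141 162 159 157 156 159 140  96 104 161 173
  173]
 [ 51  84  83 122 123 120 134 127 116 115 117 115 114 102  93 152 175 173
  173]
 [ 52  82  94 107 107 108 124 113 113 118 117 124 124 128 147 171 173 173
  172]
 [ 51  76 106 154 162 171 143 126 169 172 173 173 168 169 173 173 172 172
  174]
 [ 56  77 132 173 173 174 151 141 173 175 173 173 171 172 172 172 172 174
  174]
 [146 150 164 172 172 169 169 172 174 173 172 170 170 173 172 173 173 174
  172]
 [171 171 171 171 169 169 173 174 172 172 170 170 172 172 173 175 173 173
  165]]
```

arm_command --plan '[[[0,0,0],[0,0,-0.002],0.4],[[0,0,0],[0,0,-0.004],0.0],[[0,0,0],[0,0,-0.006],-0.4],[[0,0,0],[0,0,-0.01],-0.4],[[0,0,0],[0,0,-0.015],-0.4]]'

```text
time_s: 7.2
tool_pos: [431.6, 280.9, 156.5]
tcp_rot: [[0.826, 0.564, -0.001], [0.564, -0.826, -0.001], [-0.001, -0.0, -1.0]]
contact_force: [-0.3, -0.4, 0.0]
opening: 0.702
gripper_force: 0.0
```

```bash
cat >> h.py <<'E'
def tipside(d,roi=(235,255,275,300)):
    x0,y0,x1,y1=roi;g=cv2.cvtColor(d['image'],cv2.COLOR_RGB2GRAY)[y0:y1,x0:x1]
    m=(g<135).astype(np.uint8);n,l,st,c=cv2.connectedComponentsWithStats(m,connectivity=8)
    i=max(range(1,n),key=lambda i:st[i][4]);ys,xs=np.where(l==i);j=np.argmax(xs-ys*0.7);return xs[j]+x0,ys[j]+y0
E
python3 - <<'E'
from h import *
go((432.8,282.4,240),-55.7)
s=grab('side');print(tipside(s))
E
```

```text
t 7.2 tcp [431.6 280.9 156.5] yang -55.7 SHIFT [ 0.0018 -0.0006 -0.0835] TURN 0.0 tilt [-0.01  0.07 -0.  ] F [-0.3 -0.4  0. ] op 0.7
(np.int64(257), np.int64(271))
```

arm_command --plan '[[[0,0,0],[0,0,-0.03],-0.7],[[0,0,0],[0,0,-0.065],-1],[[0,0,0],[0,0,-0.084],-1],[[0,0,4],[-0.01,0.03,-0.084],-1],[[0,0,10],[-0.025,0.075,-0.084],-1],[[0,0,16],[-0.04,0.12,-0.084],-1],[[0,0,22],[-0.055,0.165,-0.084],-1],[[0,0,28],[-0.07,0.21,-0.084],-1]]'

```text
time_s: 8.05
tool_pos: [492.9, 66.5, 241.1]
tcp_rot: [[0.994, 0.106, 0.001], [0.106, -0.994, 0.0], [0.001, 0.0, -1.0]]
contact_force: [1.5, 0.3, -0.7]
opening: 1.003
gripper_force: 0.0
```

```bash
python3 - <<'E'
from h import *
go((519,-25,215),-87.5)
E
```

```text
t 8.05 tcp [492.9  66.5 241.1] yang -83.9 SHIFT [0.0162 0.0938 0.0261] TURN 3.6 tilt [ 0.   -0.06  0.  ] F [ 1.5  0.3 -0.7] op 1.0
```

arm_command --plan '[[[0,0,2],[0.005,0.035,0],-1],[[0,0,3.6],[0.012,0.07,0.01],-1],[[0,0,3.6],[0.016,0.09,0.02],-1],[[0,0,3.6],[0.016,0.094,0.026],-1],[[0,0,3.6],[0.016,0.094,0.026],-1]]'

```text
time_s: 8.55
tool_pos: [518.0, -23.7, 213.5]
tcp_rot: [[0.999, 0.046, -0.003], [0.046, -0.999, 0.001], [-0.003, -0.001, -1.0]]
contact_force: [0.6, 0.7, -0.2]
opening: 0.999
gripper_force: 0.0
```

```bash
python3 - <<'E'
from h import *
go((519,-25,115),-87.5)
t=grab('top');s=grab('side')
print(tipside(s))
print(blobs(t,(24,140,60),(34,255,255),30)); 
h=cv2.cvtColor(s['image'],cv2.COLOR_RGB2HSV);m=cv2.inRange(h,(22,110,60),(36,255,255))[185:260,255:305]
for r in m[::2]: print(''.join('#' if x else '.' for x in r))
for p in((519,-25,152),(519,-25,108),(519,7,104),(516,7,104),(520.4,-57,104)):print(p,np.array(proj(s,p))-(255,185))
# TCP visible check: open finger tips
for sg in(1,-1):print('finger',np.array(proj(s,(519,-25+sg*45,228)))-(255,185))
E
```

```text
t 8.55 tcp [518.  -23.7 213.5] yang -87.4 SHIFT [0.0012 0.0015 0.0985] TURN 0.1 tilt [-0.06  0.15 -0.  ] F [ 0.6  0.7 -0.2] op 1.0
(np.int64(257), np.int64(273))
[([32, 71, 48, 8, 79], [58.1, 73.3]), ([281, 179, 27, 21, 204], [293.6, 186.3])]
..................................................
..................................................
..................................................
..................................................
..................................................
..................................................
......................###.........................
....................########......................
....................########......................
..........##.........#######......................
....#........#.......#######......................
.....###..##.........###########..................
.....................###########..................
.....................###########..................
....................############..................
................#########....###..................
...............#########.....###.........
[... 656 characters left out ...]
................
...................############...................
......................##..........................
..................................................
..................................................
..................................................
..................................................
..................................................
..................................................
(519, -25, 152) [23.76209136 12.03013033]
(519, -25, 108) [23.81333389 25.5721738 ]
(519, 7, 104) [16.7081224  32.84168274]
(516, 7, 104) [17.63673555 33.25165486]
(520.4, -57, 104) [30.23449604 20.75226286]
finger [12.82031964 -4.96070245]
finger [ 33.9010339  -20.63744563]
```

The predicted knob matches the side mask to about 2 px. I'll descend and grip.

arm_command --plan '[[[0,0,0],[0.002,0.001,0.02],-1],[[0,0,0],[0.002,0.001,0.05],-1],[[0,0,0],[0.002,0.001,0.08],-1],[[0,0,0],[0.002,0.001,0.096],-1],[[0,0,0],[0.002,0.001,0.0985],-1],[[0,0,0],[0.002,0.001,0.0985],1],[[0,0,0],[0.002,0.001,0.0985],1],[[0,0,0],[0.002,0.001,0.0985],1]]' --force 40

```text
time_s: 9.45
tool_pos: [522.3, -24.4, 117.9]
tcp_rot: [[0.999, 0.048, 0.003], [0.048, -0.999, -0.001], [0.003, 0.001, -1.0]]
contact_force: [-0.2, -0.4, 0.1]
opening: 0.515
gripper_force: 0.0
```

arm_command --plan '[[[0,0,0],[0,0,0],1],[[0,0,0],[0,0,0],1],[[0,0,0],[0,0,0],1],[[0,0,0],[0,0,0],1]]'

```text
time_s: 9.85
tool_pos: [521.7, -24.4, 117.2]
tcp_rot: [[0.999, 0.047, 0.002], [0.047, -0.999, -0.0], [0.002, 0.0, -1.0]]
contact_force: [-1.1, 0.8, 4.8]
opening: 0.172
gripper_force: 39.6
```

arm_command --plan '[[[0,0,0],[0,0,-0.005],1],[[0,0,0],[0,0,-0.02],1],[[0,0,0],[0,0,-0.045],1],[[0,0,0],[0,0,-0.07],1],[[0,0,0],[0,0,-0.088],1],[[0,0,0],[0,0,-0.095],1],[[0,0,0],[0,0,-0.095],1]]'

```text
time_s: 10.55
tool_pos: [521.3, -24.6, 211.7]
tcp_rot: [[0.999, 0.048, 0.001], [0.048, -0.999, -0.0], [0.001, 0.0, -1.0]]
contact_force: [0.6, 0.7, -1.9]
opening: 0.174
gripper_force: 39.1
```

```bash
python3 - <<'E'
from h import *
go((329,213.6,212),-56)
t=grab('top');s=grab('side');print(monitor.sense()['gripper_force'])
h=cv2.cvtColor(s['image'],cv2.COLOR_RGB2HSV);m=cv2.inRange(h,(22,110,60),(36,255,255))[150:250,245:315]
for r in m[::2]: print(''.join('#' if x else '.' for x in r))
p=monitor.sense()['tool_pos'];k=p+[0,0,13]
for o in(22,-22,-130):print(np.array(proj(s,k+[0,0,o]))-(245,150))
# black ball / hook in top
h=cv2.cvtColor(t['image'],cv2.COLOR_RGB2GRAY)[175:250,120:200]
np.save('/tmp/t.npy',t['image']);print(tipside(s))
E
```

```text
t 10.55 tcp [521.3 -24.6 211.7] yang -87.3 SHIFT [-0.1808 -0.247  -0.0006] TURN -31.3 tilt [ 0.03 -0.08 -0.  ] F [ 0.6  0.7 -1.9] op 0.17
39.10292664708322
......................................................................
......................................................................
......................................................................
......................................................................
......................................................................
......................................................................
......................................................................
......................................................................
....................................##................................
....................................###...............................
....................................###...............................
....................................##................................
....................................###...............................
.....................
[... 2014 characters left out ...]
.......................
......................................................................
......................................................................
......................................................................
......................................................................
......................................................................
......................................................................
......................................................................
......................................................................
[33.14173247 16.14459798]
[33.21175222 31.21552613]
[33.36915846 65.11731879]
(np.int64(257), np.int64(273))
```

The pot came up straight and is held. Before approaching, I'll measure the hook angle from the top view, which is clear now, and start the travel.

arm_command --plan '[[[0,0,0],[-0.008,-0.01,0],1],[[0,0,0],[-0.022,-0.03,0],1],[[0,0,0],[-0.04,-0.054,0],1],[[0,0,0],[-0.06,-0.081,0],1],[[0,0,0],[-0.08,-0.108,0],1],[[0,0,0],[-0.1,-0.135,0],1],[[0,0,0],[-0.118,-0.16,0],1],[[0,0,0],[-0.13,-0.177,0],1]]'

```text
time_s: 11.45
tool_pos: [379.5, 147.8, 209.8]
tcp_rot: [[0.999, 0.049, -0.003], [0.049, -0.999, 0.0], [-0.003, -0.0, -1.0]]
contact_force: [-0.3, 0.3, -0.6]
opening: 0.172
gripper_force: 39.1
```

```bash
python3 - <<'E'
from h import *
go((329,213.6,212),-56)
t=grab('top');s=grab('side')
a0=np.load('/tmp/t.npy')
for n,im,d in(('top0',a0,t),('side',s['image'],s)):
    g=cv2.cvtColor(im,cv2.COLOR_RGB2GRAY).astype(np.float32); out=[]
    for r in(35,45,55,65,75,85,95,105):
        A=np.arange(-156,-135,.5);uv=np.array([proj(d,(503+r*np.cos(np.radians(a)),331+r*np.sin(np.radians(a)),161)) for a in A],np.float32)
        v=cv2.remap(g,uv[:,0].reshape(1,-1),uv[:,1].reshape(1,-1),1)[0]; w=v-np.median(v); i=np.argmax(np.abs(w)); out.append((r,float(A[i]),int(w[i])))
    print(n,out)
print(blobs(t,(50,90,40),(80,255,255),200),blobs(s,(50,90,40),(80,255,255),200),tipside(s))
E
```

```text
t 11.45 tcp [379.5 147.8 209.8] yang -87.2 SHIFT [-0.0472 -0.0682 -0.0021] TURN -31.2 tilt [-0.03  0.19  0.  ] F [-0.3  0.3 -0.6] op 0.17
top0 [(35, -142.0, 65), (45, -140.5, 89), (55, -141.0, 90), (65, -141.0, 104), (75, -141.0, 95), (85, -140.5, 93), (95, -156.0, 94), (105, -138.0, -93)]
side [(35, -156.0, -67), (45, -156.0, -85), (55, -156.0, -91), (65, -153.5, -84), (75, -135.5, 47), (85, -146.0, -31), (95, -145.5, -39), (105, -144.5, -39)]
[] [([237, 322, 25, 22, 439], [249.0, 332.5])] (np.int64(257), np.int64(273))
```

The top view gives the arm at about -141° at every radius, so it crept roughly 4–5° on release. The turn has to be right before hanging, so I'll set the pot down on free bench and correct it.

```bash
python3 - <<'E'
from h import *
go((430,70,118.5))
E
```

```text
t 11.55 tcp [379.4 148.  209.8] yang -87.1 SHIFT [0.0469 0.0806 0.091 ] TURN 0 tilt [-0.04  0.2  -0.  ] F [ 0.9 -0.1 -2.2] op 0.17
```

arm_command --plan '[[[0,0,0],[0.01,0.018,0],1],[[0,0,0],[0.025,0.043,0.01],1],[[0,0,0],[0.038,0.066,0.03],1],[[0,0,0],[0.047,0.08,0.05],1],[[0,0,0],[0.047,0.08,0.07],1],[[0,0,0],[0.047,0.08,0.083],1],[[0,0,0],[0.047,0.08,0.088],1],[[0,0,0],[0.047,0.08,0.09],1]]'

```text
time_s: 12.35
tool_pos: [432.6, 68.3, 120.2]
tcp_rot: [[0.999, 0.047, -0.002], [0.047, -0.999, -0.0], [-0.002, -0.0, -1.0]]
contact_force: [0.4, 0.3, -0.7]
opening: 0.178
gripper_force: 39.2
```

arm_command --plan '[[[0,0,0],[0,0,0],1],[[0,0,0],[0,0,0.0005],1],[[0,0,0],[0,0,0.001],1]]'

```text
time_s: 12.65
tool_pos: [434.1, 68.6, 121.0]
tcp_rot: [[0.999, 0.048, 0.002], [0.048, -0.999, -0.0], [0.002, 0.0, -1.0]]
contact_force: [0.0, 0.2, -2.0]
opening: 0.172
gripper_force: 39.2
```

arm_command --plan '[[[0,0,0],[0,0,0.001],1],[[0,0,0],[0,0,0.002],1],[[0,0,0],[0,0,0.003],1],[[0,0,0],[0,0,0.003],1]]'

```text
time_s: 13.05
tool_pos: [433.5, 68.6, 117.2]
tcp_rot: [[0.999, 0.048, 0.0], [0.048, -0.999, 0.0], [0.0, -0.0, -1.0]]
contact_force: [0.5, 0.7, -0.2]
opening: 0.172
gripper_force: 39.2
```

arm_command --plan '[[[0,0,0],[0,0,0.0005],0.5],[[0,0,0],[0,0,0],0],[[0,0,0],[0,0,0],-1],[[0,0,0],[0,0,0],-1],[[0,0,0],[0,0,0],-1],[[0,0,0],[0,0,-0.03],-1],[[0,0,0],[0,0,-0.07],-1],[[0,0,0],[0,0,-0.1],-1]]'

```text
time_s: 13.85
tool_pos: [433.9, 68.6, 219.1]
tcp_rot: [[0.999, 0.048, 0.001], [0.048, -0.999, -0.0], [0.001, 0.0, -1.0]]
contact_force: [0.9, 0.5, -0.3]
opening: 1.003
gripper_force: 0.0
```

```bash
python3 - <<'E'
from h import *
a=np.radians(-141.5)
go((503+85*np.cos(a),331+85*np.sin(a),215),-51.5)
t=grab('top');s=grab('side');print(blobs(s,(24,140,60),(34,255,255),100),tipside(s),blobs(t,(24,140,60),(34,255,255),100))
print(proj(s,(433,68.6,108)),proj(s,(433,68.6,40)))
E
```

```text
t 13.85 tcp [433.9  68.6 219.1] yang -87.3 SHIFT [ 0.0126 -0.2092  0.0041] TURN -35.8 tilt [ 0.01 -0.09  0.  ] F [ 0.9  0.5 -0.3] op 1.0
[([277, 229, 19, 52, 443], [285.9, 257.0]), ([0, 295, 27, 30, 428], [11.0, 308.7])] (np.int64(257), np.int64(273)) []
(np.float64(285.3715562086698), np.float64(242.1656057137518)) (np.float64(285.1919704215734), np.float64(262.5197213178129))
```

The pot is standing at about (434,69). This time I'll use the half-open gripper as a fork and push with one finger. The target is the side-view tip at v≈278; it is at 273 now.

arm_command --plan '[[[0,0,-2],[0.001,-0.01,0],-1],[[0,0,-7],[0.003,-0.04,0],-1],[[0,0,-13],[0.005,-0.08,0],-1],[[0,0,-19],[0.007,-0.12,0],-1],[[0,0,-25],[0.01,-0.16,0],-1],[[0,0,-31],[0.012,-0.19,0],-1],[[0,0,-35.8],[0.0125,-0.205,0],-1],[[0,0,-35.8],[0.0125,-0.209,0],-1]]'

```text
time_s: 14.75
tool_pos: [434.1, 279.6, 214.8]
tcp_rot: [[0.78, 0.626, -0.004], [0.626, -0.78, -0.001], [-0.004, -0.002, -1.0]]
contact_force: [0.1, -0.8, -0.1]
opening: 1.005
gripper_force: 0.0
```

```bash
python3 - <<'E'
from h import *
a=np.radians(-141.5)
go((503+85*np.cos(a),331+85*np.sin(a),143),-51.5)
E
```

```text
t 14.75 tcp [434.1 279.6 214.8] yang -51.2 SHIFT [0.0012 0.0028 0.0718] TURN 0.3 tilt [-0.09  0.23 -0.  ] F [ 0.1 -0.8 -0.1] op 1.01
```

arm_command --plan '[[[0,0,0],[0,0.003,0.02],-1],[[0,0,0],[0.001,0.003,0.045],-1],[[0,0,0],[0.001,0.003,0.065],-1],[[0,0,0],[0.001,0.003,0.072],-1],[[0,0,0],[0.001,0.003,0.072],0.3],[[0,0,0],[0.001,0.003,0.072],0.5],[[0,0,0],[0.001,0.003,0.072],0.5],[[0,0,0],[0.001,0.003,0.072],0.5]]' --force 25

```text
time_s: 15.55
tool_pos: [439.5, 276.5, 146.5]
tcp_rot: [[0.782, 0.623, 0.002], [0.623, -0.782, 0.001], [0.002, 0.001, -1.0]]
contact_force: [0.7, -0.0, 0.1]
opening: 0.331
gripper_force: 0.0
```

```bash
python3 - <<'E'
from h import *
arc(-10,5); go((0,0,143)); s=grab('side');print(tipside(s),monitor.sense()['gripper_force'])
E
```

```text
r 83.7 ang -139.4
2.0 [-0.0001 -0.0029]
4.0 [-0.     -0.0058]
6.0 [ 0.0001 -0.0088]
8.0 [ 0.0004 -0.0117]
10.0 [ 0.0007 -0.0146]
t 15.55 tcp [439.5 276.5 146.5] yang -51.5 SHIFT [-0.5161 -0.0573  0.0022] TURN 0 tilt [ 0.04 -0.14  0.  ] F [ 0.7 -0.   0.1] op 0.33
(np.int64(257), np.int64(271)) 0.0
```

arm_command --plan '[[[0,0,2],[0,-0.003,0.002],0.5],[[0,0,4],[0,-0.006,0.002],0.5],[[0,0,6],[0,-0.009,0.002],0.5],[[0,0,8],[0.0005,-0.012,0.002],0.5],[[0,0,10],[0.0005,-0.0145,0.002],0.5],[[0,0,10],[0.0005,-0.0145,0.002],0.5]]'

```text
time_s: 16.2
tool_pos: [430.1, 288.2, 143.7]
tcp_rot: [[0.878, 0.478, 0.001], [0.478, -0.878, 0.0], [0.001, -0.0, -1.0]]
contact_force: [-0.2, 0.2, -0.4]
opening: 0.248
gripper_force: 0.0
```

```bash
python3 - <<'E'
from h import *
arc(-5,5); go((0,0,143)); s=grab('side');print(tipside(s))
g=cv2.cvtColor(s['image'],cv2.COLOR_RGB2GRAY)[262:292,222:265];print(g[::1,::3])
E
```

```text
r 84.5 ang -149.6
1.0 [-0.     -0.0015]
2.0 [-0.    -0.003]
3.0 [-0.     -0.0044]
4.0 [ 0.     -0.0059]
5.0 [ 0.0001 -0.0074]
t 16.2 tcp [430.1 288.2 143.7] yang -61.4 SHIFT [-5.155e-01  4.760e-02  2.000e-04] TURN 0 tilt [-0.   -0.06  0.  ] F [-0.2  0.2 -0.4] op 0.25
(np.int64(257), np.int64(271))
[[ 48  48  47 152 177 166 168 171 170 166 171 173 173 173 175]
 [ 48  50  52 162 173 166 170 171 169 168 172 174 171 173 176]
 [ 52  49  65 172 168 168 171 170 168 169 174 173 171 174 177]
 [ 52  50  72 175 165 169 170 170 166 171 174 172 172 176 176]
 [ 49  49  56 168 165 171 171 168 167 173 174 170 173 176 174]
 [ 48  49  47 160 168 171 171 166 170 173 173 170 174 176 173]
 [ 48  51  45 155 170 170 170 166 171 174 171 172 175 176 170]
 [ 49  48  46 155 170 170 168 168 173 174 170 173 175 174 171]
 [ 48  51  46 156 171 170 166 170 174 172 170 167 170 171 171]
 [ 49  48  44 156 171 169 167 171 174 170 172 144 157 169 174]
 [ 52  47  47 155 170 166 168 172 172 169 172 116 140 170 173]
 [ 47  48  48 152 171 158 171 173 172 170 168  97 142 171 173]
 [ 48  51  48 151 171 145 167 174 171 173 156
[... 389 characters left out ...]
3 174]
 [ 48  86 113 123 138 133 134 148 161 163 166 174 172 173 174]
 [ 48  83 141 156 170 143 153 172 175 170 171 174 172 174 173]
 [ 47  84 152 170 174 145 158 176 175 169 172 173 173 174 172]
 [ 51  83 151 173 172 152 165 175 173 170 172 172 174 174 168]
 [ 50  80 149 172 172 162 173 176 173 171 173 172 174 173 166]
 [ 49  79 150 172 171 170 174 174 171 172 172 172 175 171 163]
 [ 48  75 153 172 170 171 174 172 171 172 173 173 173 167 161]
 [ 54  75 159 171 169 172 174 172 171 173 172 174 173 164 164]
 [ 91  99 166 170 170 175 173 170 171 173 173 174 174 163 166]
 [143 143 171 170 171 174 173 169 172 172 173 173 172 162 167]
 [169 171 172 168 173 173 172 169 172 173 174 173 171 163 170]]
```

arm_command --plan '[[[0,0,1],[0,-0.0015,0],0.5],[[0,0,2],[0,-0.003,0],0.5],[[0,0,3],[0,-0.0045,0],0.5],[[0,0,4],[0,-0.006,0],0.5],[[0,0,4],[0,-0.006,0],0.5]]'

```text
time_s: 16.75
tool_pos: [427.0, 293.4, 143.2]
tcp_rot: [[0.91, 0.415, -0.0], [0.415, -0.91, 0.0], [0.0, -0.0, -1.0]]
contact_force: [-0.2, 0.2, 0.7]
opening: 0.249
gripper_force: 0.4
```

```bash
cat >> h.py <<'E'
def barside(d):
    "arm angle fit from side view: darkest ridge rows at columns right of fingers, projected onto z=161"
    g=cv2.GaussianBlur(cv2.cvtColor(d['image'],cv2.COLOR_RGB2GRAY),(3,3),0).astype(float); o=[]
    for u in(232,234,236,243,245):
        c=170-g[262:300,u]; c[c<25]=0; v=262+(c*np.arange(38)).sum()/c.sum(); p=onz(d,u,v-2.2,160); o.append([np.degrees(np.arctan2(p[1]-331,p[0]-503)).round(1),round(v,1)])
    return o
E
python3 - <<'E'
from h import *
arc(-5,1); go((0,0,143)); s=grab('side');print(tipside(s),barside(s))
E
```

```text
r 84.8 ang -153.7
5.0 [ 0.0001 -0.0074]
t 16.75 tcp [427.  293.4 143.2] yang -65.5 SHIFT [-5.102e-01  8.980e-02  1.000e-04] TURN 0 tilt [-0.02 -0.    0.  ] F [-0.2  0.2  0.7] op 0.25
(np.int64(257), np.int64(271)) [[np.float64(-139.3), np.float64(279.4)], [np.float64(-139.5), np.float64(279.4)], [np.float64(-139.2), np.float64(279.1)], [np.float64(-139.3), np.float64(278.6)], [np.float64(-139.4), np.float64(278.6)]]
```

```bash
python3 - <<'E'
from h import *
s=grab('side');t=grab('top')
for z in(143,162):print(z,proj(s,(427,293.4,z)))
R=monitor.sense()['tcp_rot'];p=monitor.sense()['tool_pos']
for sg in(1,-1):print('finger y',sg,(p+R@[0,sg*17,0]).round(0),proj(s,p+R@[0,sg*17,2]))
a=np.radians(-139.3);print('bar r85',proj(s,(503+85*np.cos(a),331+85*np.sin(a),160)))
cv2.imwrite('pics/last.png',cv2.resize(s['image'][235:310,170:270],(800,600),interpolation=2)[:,:,::-1])
E
```

```text
143 (np.float64(223.64634120096503), np.float64(291.5607803092131))
162 (np.float64(222.83248198324998), np.float64(284.9915265511048))
finger y 1 [434. 278. 143.] (np.float64(226.21618906351927), np.float64(285.8324652219841))
finger y -1 [420. 309. 143.] (np.float64(221.17557395737535), np.float64(298.6345411033014))
bar r85 (np.float64(224.53659093527565), np.float64(277.7472557843636))
```

View pics/last.png

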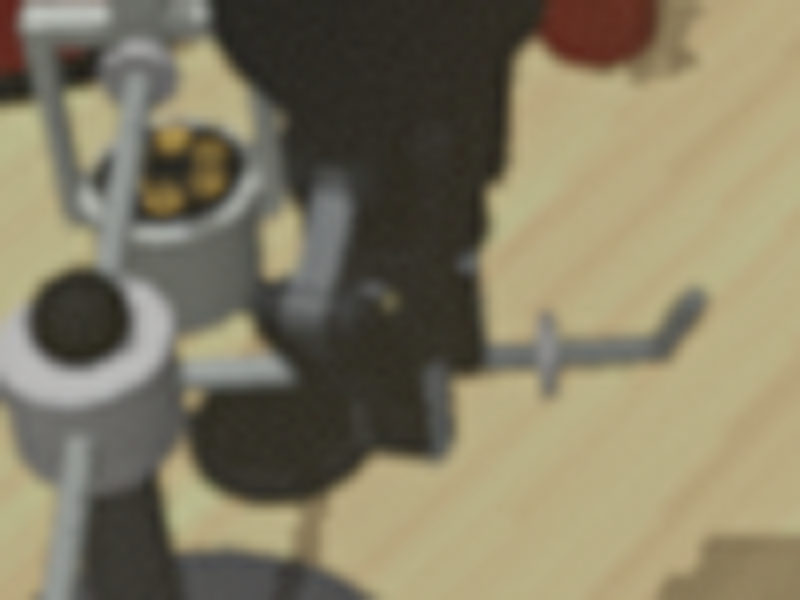

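The last picture shows the bar running between the two fingers: the near finger is in front of it, the far one behind it and not yet pushing. I'll keep pushing in small steps, measuring the bar numerically. On this side-view scale the target is about -144.5°, and it reads -139.3° now.

arm_command --plan '[[[0,0,0],[0,-0.002,0],0.5],[[0,0,0],[0,-0.004,0],0.5],[[0,0,0],[0,-0.006,0],0.5],[[0,0,0],[0,-0.006,0],0.5]]'

```text
time_s: 17.3
tool_pos: [424.3, 298.8, 143.0]
tcp_rot: [[0.91, 0.415, -0.0], [0.415, -0.91, -0.0], [-0.0, -0.0, -1.0]]
contact_force: [-0.8, -0.4, -0.2]
opening: 0.253
gripper_force: 0.0
```

```bash
python3 - <<'E'
from h import *
arc(-5,1); s=grab('side');print(tipside(s),barside(s),monitor.sense()['contact_force'])
p=onz(s,249,332.5-2.2,3);print('green side',p,np.degrees(np.arctan2(p[1]-331,p[0]-503)))
E
```

```text
r 85.0 ang -157.7
5.0 [ 0.0006 -0.0074]
(np.int64(257), np.int64(272)) [[np.float64(-139.4), np.float64(279.5)], [np.float64(-139.5), np.float64(279.4)], [np.float64(-139.2), np.float64(279.1)], [np.float64(-139.3), np.float64(278.6)], [np.float64(-139.4), np.float64(278.5)]] [-0.07548171 -0.65134227 -0.800799  ]
green side [398.54198492 258.88394435   3.        ] -145.37945409420547
```

arm_command --plan '[[[0,0,0],[0,-0.002,0],0.5],[[0,0,0],[0,-0.004,0],0.5],[[0,0,0],[0,-0.006,0],0.5],[[0,0,0],[0,-0.006,0],0.5]]'

```text
time_s: 17.75
tool_pos: [422.0, 304.3, 143.2]
tcp_rot: [[0.91, 0.415, -0.0], [0.415, -0.91, 0.0], [-0.0, -0.0, -1.0]]
contact_force: [0.4, -0.6, 0.6]
opening: 0.251
gripper_force: 0.0
```

```bash
python3 - <<'E'
from h import *
arc(-5,1); s=grab('side');print(tipside(s),barside(s),monitor.sense()['contact_force'])
g=cv2.cvtColor(s['image'],cv2.COLOR_RGB2GRAY)[264:300:2,190:262:3];print(g)
E
```

```text
r 85.3 ang -161.8
5.0 [ 0.0011 -0.0074]
(np.int64(257), np.int64(272)) [[np.float64(-139.4), np.float64(279.5)], [np.float64(-139.5), np.float64(279.4)], [np.float64(-139.2), np.float64(279.1)], [np.float64(-139.3), np.float64(278.6)], [np.float64(-139.4), np.float64(278.6)]] [ 0.3200283  -0.69408497 -0.16268805]
[[164 137 104  92 112  54 112  82  48  44  46  46  46 144 177 167 170 171
  169 167 171 174 173 172]
 [103 102  98  92 111 104 122  93  46  44  47  47  44 114 168 167 172 170
  166 170 174 173 171 174]
 [104 103 100  93 109 138 123  82  44  46  46  47  45 116 166 170 170 167
  168 172 174 170 174 177]
 [105 102  99  93 130 148 122  63  47  46  49  49  57 148 171 171 170 168
  172 174 171 173 160 176]
 [141 104  99  91 164 138 121  55  49  51  50  48  87 163 171 170 165 172
  173 173 170 164 108 162]
 [173 100  99 111 137 119 119  52  54  51  47  49  50 159 172 170 136 173
  174 170 175 124  95 170]
 [175 119 154 109  68 107  99  60  80  71  50  49  43 156 172 168 136 160
  158 157 156  95 134 175]
 [156 170 180  85  69 111  89  65  47  74  50  48  46 115 123 120 138 114
  11
[... 333 characters left out ...]
89  43  48  46  44  47  48  47  46  57  80 100 167 172 170 171 175
  174 171 173 173 173 174]
 [ 90  72  47  47  47  47  46  51  47  46  52  85 169 173 170 170 174 174
  171 171 172 173 174 172]
 [ 85 100  46  47  45  48  48  51  50  48  48  83 172 171 169 172 175 173
  170 173 173 174 173 171]
 [118 137  47  49  48  47  47  55  55  49  47  82 171 168 172 175 172 170
  172 172 173 173 173 163]
 [146 171  59  51  53  51  46  51  60  47  48  87 164 170 174 173 170 170
  172 173 175 174 168 164]
 [126 178 147  64  48  50  54 120 143  89  73 107 169 173 173 172 168 172
  173 174 173 172 161 170]
 [107 181 176 158 135 137 115 155 170 170 168 161 173 174 172 167 171 173
  174 172 173 164 165 171]]
```

The evidence now fits together: 6 N upward with the fingers shut, no contact when half open, and the fingertip pixels sitting higher than projected. The tips stand about 20 mm above the reported TCP, so they only dragged across the top of the bar. I'll check the controller's offset and repeat the move deeper.

```bash
python3 - <<'E'
from h import *
print({k:getattr(ctrl,k) for k in dir(ctrl) if not k.startswith('_')})
go((438.4,275.8,185),-49.5)
E
```

```text
{'IKError': <class 'cell.IKError'>, 'grasp_offset': 18.700000000000003}
t 17.8 tcp [422.  304.2 143.2] yang -65.5 SHIFT [ 0.0031  0.0326 -0.0418] TURN -16.0 tilt [ 0.  0. -0.] F [ 0.3 -0.7 -0.2] op 0.25
```

arm_command --plan '[[[0,0,0],[0,0,-0.02],0.5],[[0,0,0],[0,0,-0.042],0.0],[[0,0,-4],[0.001,0.01,-0.042],-1],[[0,0,-9],[0.002,0.02,-0.042],-1],[[0,0,-14],[0.003,0.03,-0.042],-1],[[0,0,-16],[0.003,0.0325,-0.042],-1],[[0,0,-16],[0.003,0.0325,-0.042],-1],[[0,0,-16],[0.003,0.0325,-0.042],-1]]'

```text
time_s: 18.6
tool_pos: [438.3, 275.7, 185.2]
tcp_rot: [[0.761, 0.649, -0.0], [0.649, -0.761, 0.0], [-0.0, -0.0, -1.0]]
contact_force: [-0.1, -0.8, -0.1]
opening: 1.003
gripper_force: 0.0
```

arm_command --plan '[[[0,0,0],[0,0,0.02],-1],[[0,0,0],[0,0,0.04],-1],[[0,0,0],[0,0,0.052],-1],[[0,0,0],[0,0,0.06],-1],[[0,0,0],[0,0,0.064],-1],[[0,0,0],[0,0,0.064],-1]]'

```text
time_s: 19.2
tool_pos: [438.2, 275.8, 121.0]
tcp_rot: [[0.76, 0.65, -0.0], [0.65, -0.76, -0.0], [-0.0, -0.0, -1.0]]
contact_force: [0.0, -0.3, -0.9]
opening: 1.001
gripper_force: 0.0
```

```bash
python3 - <<'E'
from h import *
go((438.4,275.8,120),-49.5);arc(-1,1);s=grab('side');print(barside(s))
E
```

```text
t 19.2 tcp [438.2 275.8 121. ] yang -49.5 SHIFT [0.0001 0.0001 0.001 ] TURN 0.0 tilt [-0.01  0.03  0.  ] F [ 0.  -0.3 -0.9] op 1.0
r 85.1 ang -139.5
1.0 [ 0.     -0.0015]
[[np.float64(-132.0), np.float64(274.8)], [np.float64(-139.5), np.float64(279.4)], [np.float64(-139.2), np.float64(279.1)], [np.float64(-142.6), np.float64(281.2)], [np.float64(-143.3), np.float64(281.7)]]
```

Now close on the bar and watch the opening (an 8 mm bar should give about 0.1).

arm_command --plan '[[[0,0,0],[0,0,0],0],[[0,0,0],[0,0,0],0.6],[[0,0,0],[0,0,0],1],[[0,0,0],[0,0,0],1],[[0,0,0],[0,0,0],1],[[0,0,0],[0,0,0],1],[[0,0,0],[0,0,0],1],[[0,0,0],[0,0,0],1]]' --force 25

```text
time_s: 20.05
tool_pos: [438.3, 275.8, 121.4]
tcp_rot: [[0.76, 0.65, -0.0], [0.65, -0.76, 0.0], [0.0, -0.0, -1.0]]
contact_force: [-2.1, -0.2, 2.3]
opening: 0.084
gripper_force: 24.4
```

```bash
python3 - <<'E'
from h import *
go((0,0,120));arc(-5.7,4);s=grab('side');print(tipside(s),barside(s),monitor.sense()['gripper_force'])
E
```

```text
t 20.05 tcp [438.3 275.8 121.4] yang -49.5 SHIFT [-0.5123 -0.0752  0.0014] TURN 0 tilt [-0.01 -0.    0.  ] F [-2.1 -0.2  2.3] op 0.08
r 85.1 ang -139.6
1.4 [ 0.     -0.0021]
2.9 [ 0.0001 -0.0042]
4.3 [ 0.0002 -0.0063]
5.7 [ 0.0004 -0.0084]
(np.int64(257), np.int64(271)) [[np.float64(-129.3), np.float64(273.1)], [np.float64(-138.2), np.float64(278.6)], [np.float64(-138.4), np.float64(278.5)], [np.float64(-138.4), np.float64(278.0)], [np.float64(-138.2), np.float64(277.6)]] 24.399677217006683
```

arm_command --plan '[[[0,0,1.4],[0,-0.002,0],1],[[0,0,2.8],[0,-0.004,0],1],[[0,0,4.2],[0,-0.006,0],1],[[0,0,5.6],[0.0005,-0.008,0],1],[[0,0,6.6],[0.0005,-0.0098,0],1],[[0,0,6.6],[0.0005,-0.0098,0],1]]'

```text
time_s: 20.7
tool_pos: [432.2, 283.8, 121.3]
tcp_rot: [[0.83, 0.558, -0.0], [0.558, -0.83, 0.0], [0.0, -0.0, -1.0]]
contact_force: [-1.6, -0.8, 2.9]
opening: 0.077
gripper_force: 24.6
```

arm_command --plan '[[[0,0,0],[0,0,0],0.8],[[0,0,0],[0,0,0],0.6],[[0,0,0],[0,0,0],0.3],[[0,0,0],[0,0,0],0],[[0,0,0],[0,0,0],-0.5],[[0,0,0],[0,0,0],-1],[[0,0,0],[0,0,0],-1],[[0,0,0],[0,0,0],-1]]'

```text
time_s: 21.5
tool_pos: [432.4, 283.5, 121.2]
tcp_rot: [[0.83, 0.558, 0.0], [0.558, -0.83, 0.0], [0.0, -0.0, -1.0]]
contact_force: [0.5, 0.3, 0.2]
opening: 1.002
gripper_force: 0.0
```

arm_command --plan '[[[0,0,0],[0,0,-0.02],-1],[[0,0,0],[0,0,-0.05],-1],[[0,0,0],[0,0,-0.08],-1],[[0,0,0],[0,0,-0.11],-1],[[0,0,0],[0,0,-0.13],-1]]'

```text
time_s: 22.0
tool_pos: [433.2, 283.9, 253.9]
tcp_rot: [[0.83, 0.558, 0.003], [0.558, -0.83, 0.001], [0.004, 0.001, -1.0]]
contact_force: [0.4, 0.4, 0.3]
opening: 1.0
gripper_force: 0.0
```

```bash
python3 - <<'E'
from h import *
s=grab('side');print(tipside(s),barside(s))
go((433.5,68.6,240),-87.3)
E
```

```text
(np.int64(257), np.int64(277)) [[np.float64(-144.3), np.float64(282.7)], [np.float64(-144.8), np.float64(283.0)], [np.float64(-145.5), np.float64(283.5)], [np.float64(-145.3), np.float64(283.4)], [np.float64(-145.3), np.float64(283.4)]]
t 22.05 tcp [435.  284.7 257.2] yang -56.1 SHIFT [-0.122   0.1785  0.0164] TURN 31.2 tilt [ 0.1  -0.53  0.  ] F [ 1.5 -0.2  2.5] op 1.0
```

The carousel now reads -145.2° against the pad's -145.4° on the same scale. Back to the pot, using the same grasp height that worked before.

arm_command --plan '[[[0,0,4],[-0.015,0.02,0],-1],[[0,0,9],[-0.035,0.05,0.005],-1],[[0,0,15],[-0.055,0.08,0.01],-1],[[0,0,21],[-0.08,0.115,0.015],-1],[[0,0,27],[-0.1,0.15,0.016],-1],[[0,0,31],[-0.115,0.17,0.016],-1],[[0,0,31.2],[-0.122,0.1785,0.016],-1],[[0,0,31.2],[-0.122,0.1785,0.016],-1]]'

```text
time_s: 22.85
tool_pos: [430.5, 66.5, 234.7]
tcp_rot: [[0.999, 0.046, -0.001], [0.046, -0.999, 0.0], [-0.001, -0.0, -1.0]]
contact_force: [-0.4, 0.8, 0.5]
opening: 0.998
gripper_force: 0.0
```

```bash
python3 - <<'E'
from h import *
go((433.5,68.6,116.5),-87.3)
t=grab('top');s=grab('side');print(blobs(s,(24,140,60),(34,255,255),100),tipside(s))
g=cv2.cvtColor(t['image'],cv2.COLOR_RGB2GRAY).astype(np.float32)
for r in(40,50,60,70,80,90):
    A=np.arange(-156,-132,.5);uv=np.array([proj(t,(503+r*np.cos(np.radians(a)),331+r*np.sin(np.radians(a)),161)) for a in A],np.float32)
    v=cv2.remap(g,uv[:,0].reshape(1,-1),uv[:,1].reshape(1,-1),1)[0];i=np.argmax(v);print(r,A[i],int(v[i]),int(np.median(v)))
E
```

```text
t 22.85 tcp [430.5  66.5 234.7] yang -87.3 SHIFT [ 0.0032 -0.0019  0.1182] TURN -0.0 tilt [-0.02  0.03 -0.  ] F [-0.4  0.8  0.5] op 1.0
[([277, 229, 19, 52, 448], [285.9, 256.8]), ([0, 295, 27, 30, 427], [11.0, 308.7])] (np.int64(257), np.int64(278))
40 -147.0 160 76
50 -147.5 159 65
60 -146.5 161 49
70 -147.0 167 70
80 -146.5 156 70
90 -146.5 170 72
```

The top view agrees: arm -146.7°, pad -146.0°. Grasping the pot.

arm_command --plan '[[[0,0,0],[0.003,-0.002,0.025],-1],[[0,0,0],[0.003,-0.002,0.06],-1],[[0,0,0],[0.003,-0.002,0.09],-1],[[0,0,0],[0.003,-0.002,0.11],-1],[[0,0,0],[0.003,-0.002,0.117],-1],[[0,0,0],[0.003,-0.002,0.118],0],[[0,0,0],[0.003,-0.002,0.118],1],[[0,0,0],[0.003,-0.002,0.118],1]]' --force 40

```text
time_s: 23.75
tool_pos: [435.0, 69.7, 118.6]
tcp_rot: [[0.999, 0.048, 0.003], [0.048, -0.999, -0.0], [0.003, 0.0, -1.0]]
contact_force: [-0.3, -0.0, 0.4]
opening: 0.515
gripper_force: 0.0
```

arm_command --plan '[[[0,0,0],[0,0,0],1],[[0,0,0],[0,0,0],1],[[0,0,0],[0,0,0],1],[[0,0,0],[0,0,0],1]]'

```text
time_s: 24.15
tool_pos: [434.7, 69.4, 118.4]
tcp_rot: [[0.999, 0.048, 0.002], [0.048, -0.999, 0.0], [0.002, 0.0, -1.0]]
contact_force: [-0.3, -0.3, 5.8]
opening: 0.173
gripper_force: 39.7
```

arm_command --plan '[[[0,0,0],[0,0,-0.005],1],[[0,0,0],[0,0,-0.02],1],[[0,0,0],[0,0,-0.045],1],[[0,0,0],[0,0,-0.07],1],[[0,0,0],[0,0,-0.088],1],[[0,0,0],[0,0,-0.097],1],[[0,0,0],[0,0,-0.097],1],[[0,0,0],[0,0,-0.097],1]]'

```text
time_s: 24.95
tool_pos: [432.8, 69.5, 213.1]
tcp_rot: [[0.999, 0.048, -0.002], [0.048, -0.999, 0.0], [-0.002, -0.0, -1.0]]
contact_force: [0.1, 0.7, -1.5]
opening: 0.175
gripper_force: 39.1
```

```bash
python3 - <<'E'
from h import *
a=np.radians(-146);go((503+205*np.cos(a),331+205*np.sin(a),213),-56)
s=grab('side');print(monitor.sense()['gripper_force'])
h=cv2.cvtColor(s['image'],cv2.COLOR_RGB2HSV);m=cv2.inRange(h,(22,110,60),(36,255,255))[180:270,262:312]
for r in m[::2]: print(''.join('#' if x else '.' for x in r))
p=monitor.sense()['tool_pos']
for o in(35,-9,-17,-117):print(o,np.array(proj(s,p+[0,0,o]))+(0,2.2)-(262,180))
E
```

```text
t 24.95 tcp [432.8  69.5 213.1] yang -87.3 SHIFT [-0.0927 -0.1515  0.0003] TURN -31.3 tilt [-0.01  0.12 -0.  ] F [ 0.1  0.7 -1.5] op 0.18
39.095328557832545
..................................................
..................................................
..................................................
..................................................
..................................................
..................................................
..................................................
..................................................
...........................###....................
...........................###....................
...........................###....................
...........................###....................
..........................####....................
.....#................############................
.....................##############...............
.....................##############...............
......................#############...............
.....................##############...............
....................#####
[... 770 characters left out ...]
####................
.................#################................
..................###############.................
....................###########...................
..................................................
..................................................
..................................................
..................................................
..................................................
..................................................
..................................................
..................................................
35 [23.74964772 17.01563314]
-9 [23.61012278 32.94663414]
-17 [23.58560984 35.74592014]
-117 [23.2993371  68.44582166]
```

The pot is held as expected, with its knob about 12 mm above the TCP. I'll go around the outside to a point on the hook's radial line.

arm_command --plan '[[[0,0,0],[-0.01,-0.009,0],1],[[0,0,-3],[-0.03,-0.028,0],1],[[0,0,-8],[-0.055,-0.051,0],1],[[0,0,-13],[-0.078,-0.073,0],1],[[0,0,-18],[-0.084,-0.1,0],1],[[0,0,-24],[-0.09,-0.127,0],1],[[0,0,-29],[-0.0927,-0.145,0],1],[[0,0,-31.3],[-0.0927,-0.1515,0],1]]'

```text
time_s: 25.8
tool_pos: [331.9, 217.7, 213.3]
tcp_rot: [[0.826, 0.564, -0.002], [0.564, -0.826, -0.0], [-0.002, -0.001, -1.0]]
contact_force: [0.5, -0.9, -1.0]
opening: 0.173
gripper_force: 39.1
```

arm_command --plan '[[[0,0,0],[0,0,0],1],[[0,0,0],[0,0,0],1],[[0,0,0],[0,0,0],1]]'

```text
time_s: 26.1
tool_pos: [333.9, 215.6, 213.9]
tcp_rot: [[0.83, 0.558, -0.0], [0.558, -0.83, -0.001], [-0.001, 0.0, -1.0]]
contact_force: [0.1, 0.4, -1.1]
opening: 0.17
gripper_force: 39.2
```

```bash
python3 - <<'E'
from h import *
a=np.radians(-146);go((503+128*np.cos(a),331+128*np.sin(a),213),-56)
s=grab('side');print(tipside(s),barside(s))
h=cv2.cvtColor(s['image'],cv2.COLOR_RGB2HSV);m=cv2.inRange(h,(22,110,60),(36,255,255))
ys,xs=np.where(m[200:350,240:320]);print('bbox',xs.min()+240,xs.max()+240,ys.min()+200,ys.max()+200)
m=m[200:340:2,245:320]
for r in m: 
    if r.any(): print(''.join('#' if x else '.' for x in r))
p=monitor.sense()['tool_pos']
for o in(-13,-117):print(o,np.array(proj(s,p+[0,0,o]))+(0,2.2))
E
```

```text
t 26.1 tcp [333.9 215.6 213.9] yang -56.1 SHIFT [ 0.0767 -0.0012  0.0009] TURN -0.1 tilt [ 0.01  0.04 -0.  ] F [ 0.1  0.4 -1.1] op 0.17
(np.int64(257), np.int64(278)) [[np.float64(-145.7), np.float64(283.6)], [np.float64(-145.7), np.float64(283.6)], [np.float64(nan), np.float64(nan)], [np.float64(-146.1), np.float64(284.0)], [np.float64(-146.6), np.float64(284.4)]]
bbox 241 298 205 312
....................#......................................................
......................................########.............................
......................................########.............................
......................................########.............................
......................................########.............................
.......................................######..............................
.......................................######..............................
.......................................######..............................
.......................................######..............................
...........................
[... 940 characters left out ...]
....................
................................####################.......................
................................####################.......................
.................................##################........................
...................................##############..........................
........................................####...............................
-13 [284.49162058 269.34516333]
-117 [284.22483366 305.09598324]h.py:45: RuntimeWarning: invalid value encountered in scalar divide
  c=170-g[262:300,u]; c[c<25]=0; v=262+(c*np.arange(38)).sum()/c.sum(); p=onz(d,u,v-2.2,160); o.append([np.degrees(np.arctan2(p[1]-331,p[0]-503)).round(1),round(v,1)])
```

arm_command --plan '[[[0,0,0],[0.008,0,0],1],[[0,0,0],[0.018,0,0],1],[[0,0,0],[0.028,0,0],1],[[0,0,0],[0.038,0,0],1],[[0,0,0],[0.043,0,0],1],[[0,0,0],[0.043,0,0],1]]'

```text
time_s: 26.75
tool_pos: [370.1, 240.8, 214.1]
tcp_rot: [[0.829, 0.56, -0.0], [0.56, -0.829, -0.0], [-0.0, -0.0, -1.0]]
contact_force: [-1.0, 0.6, -0.2]
opening: 0.171
gripper_force: 39.1
```

arm_command --plan '[[[0,0,0],[0.008,0,0],1],[[0,0,0],[0.017,0,0],1],[[0,0,0],[0.026,0,0],1],[[0,0,0],[0.034,0,0],1],[[0,0,0],[0.035,0,0],1],[[0,0,0],[0.035,0,0],1]]'

```text
time_s: 27.35
tool_pos: [398.6, 260.1, 214.1]
tcp_rot: [[0.829, 0.56, -0.001], [0.56, -0.829, -0.0], [-0.001, -0.0, -1.0]]
contact_force: [-0.1, 0.2, -1.8]
opening: 0.18
gripper_force: 39.2
```

```bash
python3 - <<'E'
from h import *
a=np.radians(-146);go((503+126*np.cos(a),331+126*np.sin(a),180),-56)
s=grab('side')
h=cv2.cvtColor(s['image'],cv2.COLOR_RGB2HSV);m=cv2.inRange(h,(22,110,60),(36,255,255))[215:320:2,205:285];g=cv2.cvtColor(s['image'],cv2.COLOR_RGB2GRAY)[215:320:2,205:285]
for r,q in zip(m,g): print(''.join('#' if x else ('o' if y<75 else '+' if y<135 else '.') for x,y in zip(r,q)))
E
```

```text
t 27.35 tcp [398.6 260.1 214.1] yang -56.0 SHIFT [ 0.0002 -0.0004  0.0341] TURN 0.0 tilt [-0.    0.04 -0.  ] F [-0.1  0.2 -1.8] op 0.18
.......................+oooooooooooooooooooooo+....+++++++++++++o+++++..........
+......................+oooooooooooooooooooooo+....++++++++++++++++++++++++.....
++.....................+oooooooooooooooooooooo+.....++++++++++++++++............
++.....................+ooooooo++++ooooooooooo+..........++++++.................
++.....................++ooooo++++++oooooooooo+.................................
++.......................+oooo++++++ooooooooooo+................................
+........................+ooo+++++++ooooooooooo+................................
.........................+ooo+++++++ooooooooooo+................................
.........................+ooo+++++++ooooooooooo+................................
.........................++oo+++++++ooooooooooo+................................
.........................++o++++++++ooooooooooo+++++............................
........................++oo++++++++ooooooooooo++++......................
[... 2628 characters left out ...]
.....#####################+............+++++++++++++
+++++++...........................####################.............+++++++++++++
+ooooo+++.........................+##################.............++++++++++++++
+oooo+++++++........................###############+..............++++++++++++++
oooo++++++++++.........................#########+................+++++++++++++++
ooo+++++++++++++................................................++++++++++++++++
oooo+++++++++++++.............................................++++++++++++++++++
ooooooo+++++++++++........................................++++++++++++++++++++++
ooooooooo++++++++++.....................................++++++++++++++++++++++++
```

The mask shows the loop edge-on around the hook, with the collar to the left at col ~238 and the upturned tip to the right at cols 252–258. Lowering slowly.

arm_command --plan '[[[0,0,0],[0.001,0,0.006],1],[[0,0,0],[0.002,0,0.014],1],[[0,0,0],[0.002,0,0.021],1],[[0,0,0],[0.002,0,0.025],1],[[0,0,0],[0.002,0,0.027],1],[[0,0,0],[0.002,0,0.028],1],[[0,0,0],[0.002,0,0.028],1]]'

```text
time_s: 28.1
tool_pos: [400.2, 261.1, 186.2]
tcp_rot: [[0.829, 0.56, 0.0], [0.56, -0.829, 0.0], [0.0, -0.0, -1.0]]
contact_force: [-0.1, 0.2, -1.5]
opening: 0.175
gripper_force: 39.1
```

arm_command --plan '[[[0,0,0],[0,0,0.0005],1],[[0,0,0],[0,0,0.001],1],[[0,0,0],[0,0,0.0015],1],[[0,0,0],[0,0,0.002],1]]'

```text
time_s: 28.5
tool_pos: [400.2, 261.1, 184.2]
tcp_rot: [[0.829, 0.56, 0.0], [0.56, -0.829, 0.0], [0.0, 0.0, -1.0]]
contact_force: [0.0, 0.1, -1.0]
opening: 0.173
gripper_force: 39.1
```

arm_command --plan '[[[0,0,0],[0,0,0.0007],1],[[0,0,0],[0,0,0.0015],1],[[0,0,0],[0,0,0.002],1],[[0,0,0],[0,0,0.002],1]]'

```text
time_s: 28.9
tool_pos: [400.2, 261.1, 182.3]
tcp_rot: [[0.829, 0.56, 0.0], [0.56, -0.829, 0.0], [0.0, 0.0, -1.0]]
contact_force: [-0.5, -0.2, -0.5]
opening: 0.176
gripper_force: 39.3
```

arm_command --plan '[[[0,0,0],[0,0,0.0007],1],[[0,0,0],[0,0,0.0015],1],[[0,0,0],[0,0,0.0015],1]]'

```text
time_s: 29.2
tool_pos: [400.6, 261.4, 182.1]
tcp_rot: [[0.829, 0.56, 0.001], [0.56, -0.829, 0.001], [0.001, 0.0, -1.0]]
contact_force: [-1.7, -0.7, 5.5]
opening: 0.173
gripper_force: 40.0
```

Contact at TCP z≈182, as predicted. I'll back off 1 mm, open gently and rise.

arm_command --plan '[[[0,0,0],[0,0,-0.001],1],[[0,0,0],[0,0,-0.001],1],[[0,0,0],[0,0,-0.001],0.6],[[0,0,0],[0,0,-0.001],0.5],[[0,0,0],[0,0,-0.001],0.3],[[0,0,0],[0,0,-0.001],0],[[0,0,0],[0,0,-0.001],-0.4],[[0,0,0],[0,0,-0.001],-0.4]]'

```text
time_s: 30.0
tool_pos: [400.1, 261.1, 181.6]
tcp_rot: [[0.829, 0.56, -0.0], [0.56, -0.829, -0.0], [-0.0, -0.0, -1.0]]
contact_force: [-0.5, -0.4, -0.8]
opening: 0.7
gripper_force: 0.0
```

arm_command --plan '[[[0,0,0],[0,0,-0.005],-0.4],[[0,0,0],[0,0,-0.02],-0.4],[[0,0,0],[0,0,-0.045],-0.4],[[0,0,0],[0,0,-0.075],-0.4],[[0,0,0],[0,0,-0.1],-0.4],[[0,0,0],[-0.03,0,-0.12],-0.4],[[0,0,0],[-0.05,0,-0.12],-0.4],[[0,0,0],[-0.05,0,-0.12],-0.4]]'

```text
time_s: 30.8
tool_pos: [358.0, 232.7, 303.2]
tcp_rot: [[0.829, 0.559, 0.002], [0.559, -0.829, 0.001], [0.002, 0.001, -1.0]]
contact_force: [0.5, -0.4, 0.0]
opening: 0.699
gripper_force: 0.0
```

```bash
python3 - <<'E'
from h import *
go((0,0,0))
for k in range(8): s=grab('side')
print(tipside(s))
h=cv2.cvtColor(s['image'],cv2.COLOR_RGB2HSV);m=cv2.inRange(h,(22,110,60),(36,255,255))[225:345:2,190:290];g=cv2.cvtColor(s['image'],cv2.COLOR_RGB2GRAY)[225:345:2,190:290]
for r,q in zip(m,g): print(''.join('#' if x else ('o' if y<75 else '+' if y<135 else '.') for x,y in zip(r,q)))
for r in(40,60,128,154):print(r,np.array(proj(s,(503+r*np.cos(np.radians(-146)),331+r*np.sin(np.radians(-146)),160)))+(0,2.2))
E
```

```text
t 30.8 tcp [358.  232.7 303.2] yang -56.0 SHIFT [-0.4276 -0.0076  0.3021] TURN 0 tilt [ 0.04 -0.14 -0.  ] F [ 0.5 -0.4  0. ] op 0.7
(np.int64(249), np.int64(264))
+++++oooooooo++++.............................+o++++ooooooooo++........++oooooooo+++................
++++++oooooo++++.............................+o+#++++++ooooooo+........++oooooooo+++................
++++++oooooo+++..............................++oooo###+ooooooo+........++++++++++++.................
++++++ooooo+++...............................+++++++oooooooooo+.....................................
++++++ooo++++.................................+ooooooooooooooo+.....................................
+++++++++.....................................++oooooooooooooo+++++.................................
++++++++++.....................................+oooooooooooooo++++..................................
+++++++++++++++++++............................+ooooooooooooo++++...................................
...............++++.............................++ooooooooo+++++++..................................
+++++++.........+++.........
[... 4548 characters left out ...]
+++o+..........+++++++++++++++++++++++++++++++++...................++
+++++++++oooo++++++++++++++++++++o+............+++++++++++++++++++++++++++++++....................++
+++++++++oooo+++++++++++++++++++o++............++++++++++++++++++++++++++++.......................++
+++++++++oooo++++++++++++++++++oo+..............+++++++++++++++++++++++++++........................+
+++++++++ooo++++++++++++++++++oo++................+++++++++++++++++++++.............................
++++++++ooooo++++++++++++++++oo+.....................++++++++++++...................................
40 [201.5887175  283.27974874]
60 [211.62186603 283.43087502]
128 [245.78296772 283.94735175]
154 [258.86498269 284.14592247]
```

The pot hangs on the hook, clear of the gripper, and the arm's row is unchanged at v≈284. I'll check that it is still, and check the angle in the top view, before handing in.

```bash
python3 - <<'E'
from h import *
for k in range(6):
    s=grab('side');h=cv2.cvtColor(s['image'],cv2.COLOR_RGB2HSV);m=cv2.inRange(h,(22,110,60),(36,255,255))[258:330,230:265];ys,xs=np.where(m);print(xs.mean().round(2)+230,ys.mean().round(2)+258,ys.max()+258)
    for _ in range(3):grab('side')
g=cv2.cvtColor(s['image'],cv2.COLOR_RGB2GRAY)[276:294,218:240:4];print(g[:,:].T)
E
```

```text
246.65 296.23 322
246.63 296.31 322
246.66 296.2 322
246.66 296.27 322
246.67000000000002 296.11 322
246.6 296.26 322
[[171 154 132 131 136 144 155 141 115 106 110 110 110 120 137 158 167 167]
 [162 163 166 167 159 152 151 140 115 106 118 125 146 164 168 167 167 168]
 [169 169 168 168 163 157 152 140 116 106 132 158 168 168 168 169 169 167]
 [169 169 169 169 162 155 152 141 125 141 166 171 169 169 167 165 165 167]
 [168 166 167 166 162 154 151 143 124 141 166 168 167 168 167 169 171 171]
 [168 163 156 158 157 155 155 147 139 127 117 108 124 151 170 170 170 169]]
```

```bash
python3 -c "
from cell import sign_off
print(sign_off())"
```

```text
the job is handed in; nothing more can be done
None
```

The job is handed in: the empty hook was turned to within about 1° of the green pad's direction, then the yellow pot was hung on it, and it was hanging still and clear of the gripper after about 32 s; the first turn slipped about 5°, so I stood the pot on the bench while correcting it before hanging.

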